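Load two biscuit trays into the stepped counter rack

ROBOT

A 6-joint arm with a two-finger parallel gripper is mounted at the origin on the work surface. World frame = base frame: x ahead of the robot, y to its left, z up, the work surface at z = 0. Lengths are in m, angles in rad, forces in N, time in s.
With the tool pointing down it reaches from about 0.35 to 0.875 m from the base axis. Payload 15.5 kg.
Tool frame: the origin (TCP) lies between the finger pads; the fingertips stand 8 mm ahead of it and the grasp point (between the pads) lies 11 mm behind it; z points along the fingers, y is the direction in which the jaws open and shut (so a half turn about z gives the same grasp; the last joint's range is limited). The gripper opens to 85 mm and grips with 20 to 120 N. Pads are 22 mm wide; open, the fingers measure 114 mm over their backs; the gripper's body (76 mm by 85 mm) begins 54 mm behind the grasp point. The pads swing forward as they close: fully open they stand 13 mm farther back than shut.
Start: joints at [1.242, 0.494, 1.345, -0, 1.302, -0.096], TCP at [0.145, 0.608, 0.239] pointing down, gripper open.
Joint ranges: [-2.91, 2.91], [-0.82, 2.16], [0.22, 2.67], [-1.22, 4.37], [0.12, 2.79], [-3.08, 3.08]. Speed limits (rad/s): [1.89, 1.89, 2.57, 3.01, 3.01, 3.01].

INTERFACE

Orientations are given as a rotation vector (axis times angle).
In Python, from bench import ctrl, optics, recognise, cut_out gives the robot as it stands.
- The arm moves only by the tool servo_tool, never from a script. Its argument "deltas" is a list of rows, each a list of 7 numbers: the turn, a rotation vector about the tool's x, y, z scaled (see below), then the shift along the tool's x, y, z scaled (see below), then the opening, from -1 (shut) to 1 (fully open), so that 0 is half open. A call has 1 to 12 rows; each row is the pose to reach, as a shift and turn from the pose measured when the call began, along the tool's axes at that moment; what a row does not reach only later rows make up. The controller multiplies each number of a shift by 10 cm and each number of a turn by 1.5 rad. A row lasts 1/12 s, in which the tool goes at most 41.7 mm and 7.16 degrees, less where a joint would pass 70% of its speed; a pose out of reach is approached as far as the arm can. A call with a number of a shift or a turn outside -1 to 1 is refused whole. A call with a gripper value outside its range is refused whole. The fingers move at their own pace and stop on an object; "force" is the grip in N (left out, the last holds). Time passes only in rows, so rows that repeat a pose let the fingers close. It gives the time, the measured TCP pose, the force and the opening at its end, in the units of the state.
- ctrl.read_state(): the state, without advancing time (a new reading comes with each control period).
- optics.snapshot(name): name is "scene" or "top" or "wrist"; returns the picture (384x512x3 uint8, red, green, blue); there is no depth.
- optics.calibration(name): a dict with "K" (3x3 intrinsics, pixels), "D" ([k1, k2, p1, p2, k3] as OpenCV has them; the pictures are not rectified), "R" (3x3) and "t" (3): a world point X has camera coordinates R X + t. Camera axes: x right, y down, z forward; pixel columns grow to the right and rows downward; lengths in m; the calibration is good to about 2 mm. A picture is of the moment at which its call begins: read the wrist's pose just before it. calibration takes no time and is no camera call; for the wrist camera it gives the pose at the moment of the call.
- ctrl.close_job(): hands the job in, once; it reports no verdict.
Trained networks look in the newest picture that a camera, given by its name, has taken for a name from the list of things; names that differ only in an ending like _2 or _b are one class to them, and where a whole thing is asked for, a point or a joint stands for the part that bears it (a point fixed in the world has none). Each returns a list of dicts, best first, with "conf" (0 to 1); they miss things now and then, are a little off and sometimes report something else, mostly with a low value. They report only what shows in the picture. A call takes as long as a camera call. They do not tell look-alikes from the thing itself.
- recognise(query, camera): "location" ([x, y, z] in m, in world coordinates, good to about 4 mm: the middle of the surface that is visible of it).
- cut_out(query, camera): "region" (384x512 bool, what is visible of it).
The state is a dict: "time": time; "qpos": joint angles; "joint_velocities": joint speeds; "tau": joint torques, N m; "ee_pos": TCP position; "eef_rot": TCP orientation; "ft_force": force on the tool from outside, world axes, zero at the start; "wrist_torque": the same for the moment, N m; "opening": finger opening in m.
Only numpy, scipy, OpenCV 4.12 (cv2) and the standard library are available. Lean on these libraries where they do the work, as an engineer would, in place of code of your own. Each camera call takes 0.05 s, during which the arm holds its last target.

TASK

Put the two sealed biscuit trays waiting on the counter into the two empty slots of the green stepped rack: slide the deep blue tray fully home in the tall bottom slot and the flat white tray fully home in the low middle slot, each up against its end stop with only its handle sticking out. Keep the trays level on the way, and leave the red tray already in the top slot, the jar and the scoop where they are.

Things in the scene. Friction and masses are not known exactly. Their poses are not given: they have to be found in the camera images.
- deep_tray_middle (a point): centre, half-way up, of the deep blue tray (0.24 kg or so) of six thick round biscuits, sealed on top with clear film (solid to the touch). Its body is 130 mm long (x), 100 mm wide (y) and 38 mm high (z up). Its x axis points from the handle towards the tail, the end that goes into the rack first; this point is 65 mm from the body's front and tail faces and 19 mm above its underside
- deep_tray_handle (a point): centre of the deep tray's handle, 21 mm above the tray's underside and 93 mm before the tray's middle (at -x): an upright blue block 16 mm thick (x), 40 mm wide (y) and 42 mm high, standing on a 6 mm thick, 40 mm wide tongue; there are 20 mm between it and the body's front face, and nothing beside it. Same axes as the tray
- flat_tray_middle (a point): centre, half-way up, of the flat white tray (0.14 kg or so) of orange and cream wafers, sealed with clear film. Body 130 mm long (x), 100 mm wide (y), 16 mm high; axes as for the deep tray; this point is 65 mm from the body's front and tail faces and 8 mm above its underside
- flat_tray_handle (a point): centre of the flat tray's handle, the same block as the deep tray's (16 x 40 x 42 mm), 21 mm above the tray's underside and 93 mm before the tray's middle (at -x). Same axes as the tray
- rack: fixed green stepped rack, 135 mm wide, 254 mm deep, 135 mm high, on screw feet, so its height differs a little each time. Origin at counter height (feet lowest) under the bottom slot's front end, x into the slots. Each slot is a pair of runners 130 mm long, 110 mm apart (trays are 100 mm wide), flared to about 123 mm over the 20 mm in front, with 17 mm wide ledges and a stop at the end
- deep_slot (a point): tall bottom slot of the rack: midway between its two runners, level with the tops of their ledges (a tray's underside rests here), at the runners' front end. x points level into the slot, y across, z up. A tray that is home has its front face at this point, its middle 65 mm beyond it and its handle's centre 28 mm before it. Clear height 52 mm up to the ledges of the slot above
- shallow_slot (a point): low middle slot, built as the bottom one and with the same axes and home position, but 60 mm farther back and 56 mm higher; the point is again at the runners' front end, level with the ledges. Clear height 28 mm up to the ledges of the top slot, which is 60 mm farther back still. Nothing stands above the front 60 mm of either slot
- top_tray_middle (a point): centre of the red tray of chocolate biscuits (130 x 100 x 16 mm, handle like the others) that lies in the top slot, loose; to be left there
- jar_middle (a point): centre of a biscuit jar with a red lid, 96 mm across and 130 mm high, standing on the far side of the counter; to be left alone
- scoop_middle (a point): middle of an aluminium scoop with a black handle, about 190 mm long, 65 mm wide and 40 mm high, lying on the counter on the robot's side of the rack; to be left alone
Things that resemble listed ones, but are neither listed nor needed, are in the scene too. Leave any pink look-alike of the part that bears flat_tray_middle alone. What is shaped like the part that bears deep_tray_middle but turquoise is not meant.

How it is judged:
At the end, for the whole second after the job is handed in: Deep blue tray in the bottom slot, flat white tray in the middle slot: resting level on the ledges (within 5 mm, 0.06 rad), handle outwards, within 10 mm of the end stop, released, at rest; red tray within 15 mm, jar and scoop within 30 mm of where they stood (x of deep_tray_middle in the frame of deep_slot between 0.055 and 0.071 m and x of deep_tray_handle in the frame of deep_slot below -0.015 m and z of deep_tray_middle in the frame of deep_slot between 0.014 and 0.024 m and angle between each of deep_tray_middle, flat_tray_middle's own z axis and vertical below 0.06 rad and linear speed of each of deep_tray, flat_tray below 0.02 m/s and x of flat_tray_middle in the frame of shallow_slot between 0.055 and 0.071 m and x of flat_tray_handle in the frame of shallow_slot below -0.015 m and z of flat_tray_middle in the frame of shallow_slot between 0.003 and 0.013 m and distance of top_tray_middle from where it was at the start of the episode below 0.015 m and distance of each of jar_middle, scoop_middle from where it was at the start of the episode below 0.03 m); the robot touches nothing.
It fails at once if a waiting tray was tipped more than 0.5 rad, which would jumble the biscuits (angle between any of deep_tray_middle, flat_tray_middle's own z axis and vertical above 0.5 rad).
It fails at once if the red tray in the top slot was pushed out of its place (distance of top_tray_middle from where it was at the start of the episode above 0.03 m).
It fails at once if the jar or the scoop was knocked away (distance of any of jar_middle, scoop_middle from where it was at the start of the episode above 0.06 m).
It also fails if it takes over 64 s, if anything falls off the work surface, if the arm or the gripper's body presses on something with over 40 N, if the wrist force passes 120 N, or if a joint passes its speed limit or range.

## Working session

There is one attempt and no reset: what is moved stays moved. The work goes in short steps, Python scripts to look and compute and a tool call to move; the robot and the scene stay as the last step left them, time stands still between calls to the robot, and variables do not carry over. Pictures are saved under pics/ and viewed, and the job is handed in when it is done.

Besides the shell and the picture viewer there is one more tool, called after "Request:" by a JSON object that holds its "name" and its "arguments". servo_tool: Moves the arm, as the interface text tells. Its arguments: {"type":"object","properties":{"deltas":{"type":"array"},"force":{"type":"number"}},"required":["deltas"]}

```bash
ls; mkdir -p pics
python3 - <<'E'
from bench import ctrl, optics, recognise, cut_out
import cv2
s=ctrl.read_state()
print({k:(v if not hasattr(v,'tolist') else v.tolist()) for k,v in s.items()})
for n in ["scene","top"]:
    im=optics.snapshot(n); cv2.imwrite(f"pics/{n}0.png",im[:,:,::-1])
    c=optics.calibration(n); print(n,c)
    for q in ["deep_tray_middle","flat_tray_middle","deep_tray_handle","flat_tray_handle","top_tray_middle","rack","scoop_middle","jar_middle","deep_slot","shallow_slot"]:
        try: print(q,[(r['conf'],[round(float(a),4) for a in r['location']]) for r in recognise(q,n)][:4])
        except Exception as e: print(q,e)
print(ctrl.read_state()['time'])
E
```

```text
pics
{'time': 0.0, 'qpos': [1.241527926661118, 0.4941851223121375, 1.3461175814782274, -8.299748072861931e-08, 1.3025229615653084, -0.09551696654172205], 'joint_velocities': [-0.0016834285166372083, 0.000540589310560514, -0.0015212828400019832, -0.001771683030945878, -0.0013356906236796605, 0.0007121725039995399], 'tau': [-0.0002953303828689968, -88.21367740631104, -38.38690996170044, -0.0002032894190051593, 0.010033385187853128, -7.108618973461489e-06], 'ee_pos': [0.14466127385394198, 0.6076679322710544, 0.23870364172780104], 'eef_rot': [-0.36631013019214226, -3.1199014648921914, 0.0018931587356713856], 'ft_force': [0.6823928337964695, 0.49698367353214634, 0.4564892408486371], 'wrist_torque': [0.04438460288429097, 0.031595463308946435, -0.039483032213206475], 'opening': 0.08521668137941583}
scene {'K': array([[478.85627084,   0.        , 260.20336731],
       [  0.        , 478.85627084, 190.49576647],
       [  0.        ,   0.        ,   1.        ]]), 'D': array([-0.04239396,  0.        ,  0.        ,  0.        ,  0.        ]), 'R': array([[-0.86365665,  0.50407847, -0.00144168]
[... 1254 characters left out ...]
eep_tray_middle [(0.74, [0.5969, -0.1648, 0.0342]), (0.64, [0.3533, -0.1477, 0.0336])]
flat_tray_middle [(0.84, [0.4208, -0.5927, 0.0154]), (0.69, [0.5361, -0.4055, 0.0138])]
deep_tray_handle [(0.76, [0.5955, -0.163, 0.0349]), (0.66, [0.3494, -0.1412, 0.0377])]
flat_tray_handle [(0.74, [0.4238, -0.5833, 0.0191]), (0.7, [0.5318, -0.4021, 0.0143]), (0.54, [0.5991, -0.1665, 0.0366])]
top_tray_middle [(0.6, [0.5288, 0.3278, 0.1503])]
rack [(0.76, [0.4912, 0.2728, 0.1046])]
scoop_middle [(0.86, [0.3324, 0.2887, 0.0085]), (0.63, [0.7567, -0.0283, 0.1308])]
jar_middle [(0.63, [0.7539, -0.0307, 0.1308])]
deep_slot [(0.69, [0.4899, 0.2638, 0.1093])]
shallow_slot [(0.87, [0.4883, 0.2629, 0.1055])]
1.1
```

View pics/scene0.png

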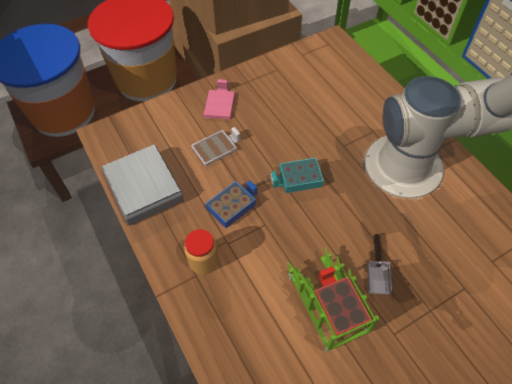

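View pics/top0.png

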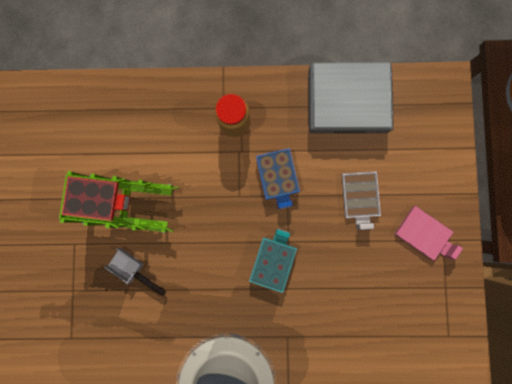

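The blue tray is at top px (278,175) and the white one at (361,195). Both handles point down, towards the robot. The rack is at (120,200) and opens to the right (-y). Next I zoom in.

Run:
```python
import cv2, numpy as np
a=cv2.imread("pics/top0.png"); b=cv2.imread("pics/scene0.png")
cv2.imwrite("pics/z1.png",cv2.resize(a[160:245,50:190],None,fx=5.7,fy=5.7,interpolation=cv2.INTER_CUBIC))
cv2.imwrite("pics/z2.png",cv2.resize(b[245:355,280:385],None,fx=5.4,fy=5.4,interpolation=cv2.INTER_CUBIC))
z=np.hstack([cv2.resize(a[140:240,250:390],None,fx=2.8,fy=2.8,interpolation=cv2.INTER_CUBIC),cv2.resize(b[120:230,185:325][:100],None,fx=2.8,fy=2.8,interpolation=cv2.INTER_CUBIC)])
cv2.imwrite("pics/z3.png",z)
```

```text
(no output)
```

View pics/z1.png

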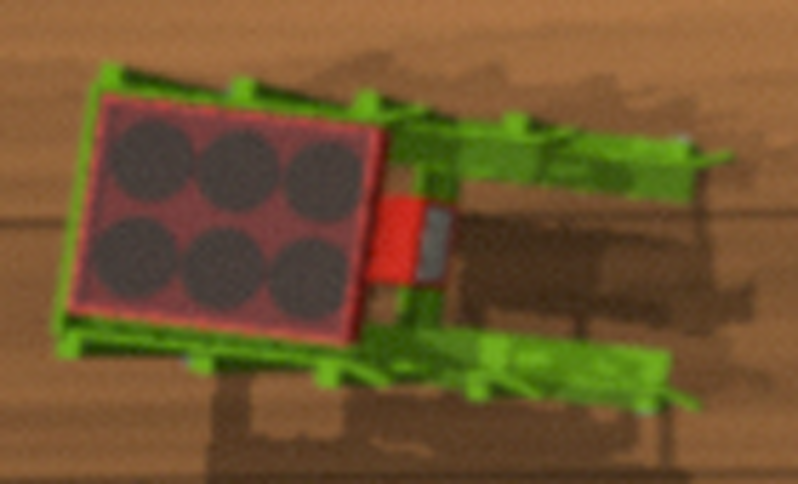

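View pics/z2.png

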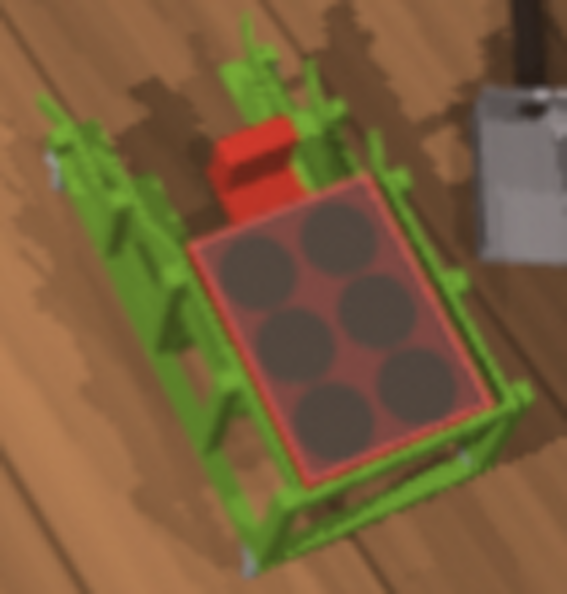

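View pics/z3.png

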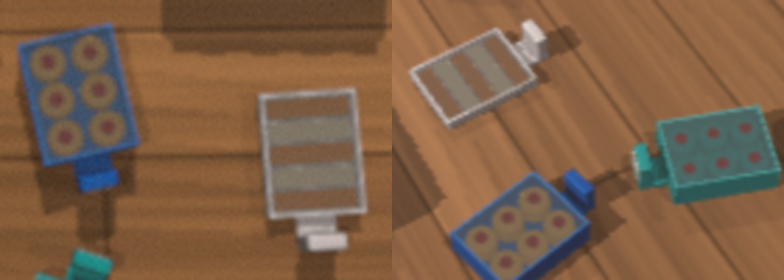

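```bash
cat > h.py <<'E'
from bench import ctrl, optics, recognise, cut_out
import cv2, numpy as np
from scipy.spatial.transform import Rotation as Rn
def proj(cal,X):
    X=np.atleast_2d(np.asarray(X,float))
    rv,_=cv2.Rodrigues(cal['R']); p,_=cv2.projectPoints(X,rv,np.asarray(cal['t'],float),cal['K'],cal['D']); return p[:,0]
def ray(cal,uv):
    n=cv2.undistortPoints(np.array([[uv]],float),cal['K'],cal['D'])[0,0]
    d=cal['R'].T@np.array([n[0],n[1],1]); c=-cal['R'].T@cal['t']; return c,d/np.linalg.norm(d)
def atz(cal,uv,z):
    c,d=ray(cal,uv); return c+d*(z-c[2])/d[2]
def plan(p,yaw):
    """deltas to reach tcp p, pointing down, tool-y at world angle yaw"""
    s=ctrl.read_state(); R0=Rn.from_rotvec(s['eef_rot']); p0=np.array(s['ee_pos'])
    y=np.array([np.cos(yaw),np.sin(yaw),0]); z=np.array([0,0,-1.]); x=np.cross(y,z)
    Rt=Rn.from_matrix(np.stack([x,y,z],1))
    sh=R0.inv().apply(np.array(p)-p0)/0.1; tu=(R0.inv()*Rt).as_rotvec()/1.5
    m=R0.as_matrix(); print('t',round(s['time'],2),'pos',p0.round(4),'yaw',np.degrees(np.arctan2(m[1,1],m[0,1])).round(2),'zaxis',m[:,2].round(4),'F',np.round(s['ft_force'],1),'M',np.round(s['wrist_torque'],2),'op',round(s['opening'],4),'q',np.round(s['qpos'],2))
    print('turn',tu.round(4),'shift',sh.round(4)); return tu,sh
E
python3 - <<'E'
from h import *
c=optics.calibration('wrist'); s=ctrl.read_state()
R0=Rn.from_rotvec(s['eef_rot']); C=-c['R'].T@c['t']
print(c['K'],c['D']); print('cam in tool',R0.inv().apply(C-s['ee_pos']), (c['R']@R0.as_matrix()).round(3))
t=optics.calibration('top')
for n,uv in [('ui',(695,200)),('li',(672,352)),('uo',(690,140)),('lo',(655,400))]:
    for z in (0.01,0.03): print(n,z,atz(t,(uv[0]/5.7+50-.5,uv[1]/5.7+160-.5),z).round(4))
print("red tray corners z~.14")
for uv in [(383,125),(350,345),(100,95),(70,312)]: print(atz(t,(uv[0]/5.7+50-.5,uv[1]/5.7+160-.5),.14).round(4))
plan((0.5,0.05,0.25),np.radians(0))
E
```

```text
[[315.88855571   0.         253.72744759]
 [  0.         315.88855571 185.19348765]
 [  0.           0.           1.        ]] [-0.00872226  0.          0.          0.          0.        ]
cam in tool [ 0.08278688 -0.00041651 -0.13487661] [[-0.     1.     0.001]
 [-0.947 -0.    -0.322]
 [-0.322 -0.001  0.947]]
ui 0.01 [0.5513 0.1606 0.01  ]
ui 0.03 [0.5497 0.1556 0.03  ]
li 0.01 [0.472 0.172 0.01 ]
li 0.03 [0.4719 0.1667 0.03  ]
uo 0.01 [0.583  0.1636 0.01  ]
uo 0.03 [0.5808 0.1585 0.03  ]
lo 0.01 [0.4472 0.1806 0.01  ]
lo 0.03 [0.4476 0.1752 0.03  ]
red tray corners z~.14
[0.5777 0.2732 0.14  ]
[0.4763 0.2862 0.14  ]
[0.5935 0.4054 0.14  ]
[0.493  0.4159 0.14  ]
t 1.1 pos [0.1448 0.608  0.2393] yaw 76.6 zaxis [-0. -0. -1.] F [0.6 0.9 0.1] M [ 0.01 -0.01  0.04] op 0.0853 q [ 1.24  0.49  1.35  0.    1.3  -0.1 ]
turn [-0.      0.      0.8913] shift [-4.7482 -4.6051 -0.1071]
```

Run:
```python
from h import *
plan((0.24,0.52,0.32),np.radians(125))
```

```text
t 1.1 pos [0.1448 0.608  0.2393] yaw 76.6 zaxis [-0. -0. -1.] F [0.6 0.9 0.1] M [ 0.01 -0.01  0.04] op 0.0853 q [ 1.24  0.49  1.35  0.    1.3  -0.1 ]
turn [-0.     -0.     -0.5631] shift [-1.1301 -0.6353 -0.8071]
```

Request:
{"name": "servo_tool", "arguments": {"deltas": [[0,0,-0.56,-1,-0.6,-0.8,1],[0,0,-0.56,-1,-0.6,-0.8,1],[0,0,-0.56,-1,-0.6,-0.8,1],[0,0,-0.56,-1,-0.6,-0.8,1],[0,0,-0.56,-1,-0.6,-0.8,1],[0,0,-0.56,-1,-0.6,-0.8,1],[0,0,-0.56,-1,-0.6,-0.8,1]]}}

```text
time: 1.68
ee_pos: [0.2286, 0.5262, 0.3197]
eef_rot: [-0.946, 2.995, 0.001]
ft_force: [0.7, 1.2, 0.1]
opening: 0.0852
```

Run:
```python
from h import *
plan((0.54,0.23,0.33),np.radians(173))
```

```text
t 1.68 pos [0.2286 0.5262 0.3197] yaw 125.07 zaxis [ 3.e-04  6.e-04 -1.e+00] F [0.7 1.2 0.1] M [-0.07  0.04 -0.  ] op 0.0852 q [ 1.06  0.35  1.36  0.    1.43 -1.13]
turn [ 0.000e+00  5.000e-04 -5.577e-01] shift [-0.8468 -4.2136 -0.1039]
```

Request:
{"name": "servo_tool", "arguments": {"deltas": [[0,0,-0.2,-0.2,-0.4,-0.1,1],[0,0,-0.3,-0.3,-0.8,-0.1,1],[0,0,-0.4,-0.5,-1,-0.1,1],[0,0,-0.56,-0.7,-1,-0.1,1],[0,0,-0.56,-0.85,-1,-0.1,1],[0,0,-0.56,-0.85,-1,-0.1,1],[0,0,-0.56,-0.85,-1,-0.1,1]]}}

```text
time: 2.27
ee_pos: [0.3565, 0.4933, 0.3294]
eef_rot: [-2.081, 2.353, 0.0]
ft_force: [-0.5, 0.1, -1.1]
opening: 0.0853
```

Run:
```python
from h import *
plan((0.54,0.23,0.33),np.radians(173))
```

```text
t 2.27 pos [0.3565 0.4933 0.3294] yaw 172.97 zaxis [ 1.e-04  4.e-04 -1.e+00] F [-0.5  0.1 -1.1] M [-0.01  0.04  0.01] op 0.0853 q [ 0.85  0.4   1.25  0.    1.49 -2.17]
turn [-0.      0.0003 -0.0003] shift [ 2.3884 -2.1431 -0.0074]
```

Request:
{"name": "servo_tool", "arguments": {"deltas": [[0,0,0,1,-0.9,0,1],[0,0,0,1,-0.9,0,1],[0,0,0,1,-0.9,0,1],[0,0,0,1,-0.9,0,1]]}}

```text
time: 2.6
ee_pos: [0.4363, 0.379, 0.3294]
eef_rot: [-2.078, 2.356, -0.002]
ft_force: [0.6, -0.4, 0.4]
opening: 0.0852
```

Request:
{"name": "servo_tool", "arguments": {"deltas": [[0,0,0,1,-0.9,0,1],[0,0,0,1,-0.9,0,1],[0,0,0,1,-0.9,0,1],[0,0,0,1,-0.9,0,1]]}}

```text
time: 2.93
ee_pos: [0.5155, 0.2648, 0.3296]
eef_rot: [-2.075, 2.359, -0.004]
ft_force: [-0.1, -0.2, -0.5]
opening: 0.0857
```

Request:
{"name": "servo_tool", "arguments": {"deltas": [[0,0,0,0.4,-0.4,0,1],[0,0,0,0.4,-0.4,0,1],[0,0,0,0.4,-0.4,0,1],[0,0,0,0.4,-0.4,0,1]]}}

```text
time: 3.27
ee_pos: [0.5505, 0.2193, 0.3296]
eef_rot: [-2.073, 2.361, -0.004]
ft_force: [-0.0, 0.4, 0.5]
opening: 0.0855
```

Run:
```python
from h import *
import pickle
plan((0.54,0.23,0.33),np.radians(173))
c=optics.calibration('wrist'); im=optics.snapshot('wrist'); pickle.dump(c,open('w1.pkl','wb'))
cv2.imwrite('pics/w1s.png',im[:,:,::-1])
cv2.imwrite('pics/w1.png',cv2.resize(im[:,:,::-1],(800,600),interpolation=cv2.INTER_CUBIC))
```

```text
t 3.27 pos [0.5505 0.2193 0.3296] yaw 172.57 zaxis [ 0.0017 -0.0017 -1.    ] F [-0.   0.4  0.5] M [-0.01  0.03  0.01] op 0.0855 q [ 0.28  0.37  1.29 -0.    1.47 -2.73]
turn [-0.0013 -0.001  -0.005 ] shift [-0.0927  0.1177 -0.0047]
```

View pics/w1.png

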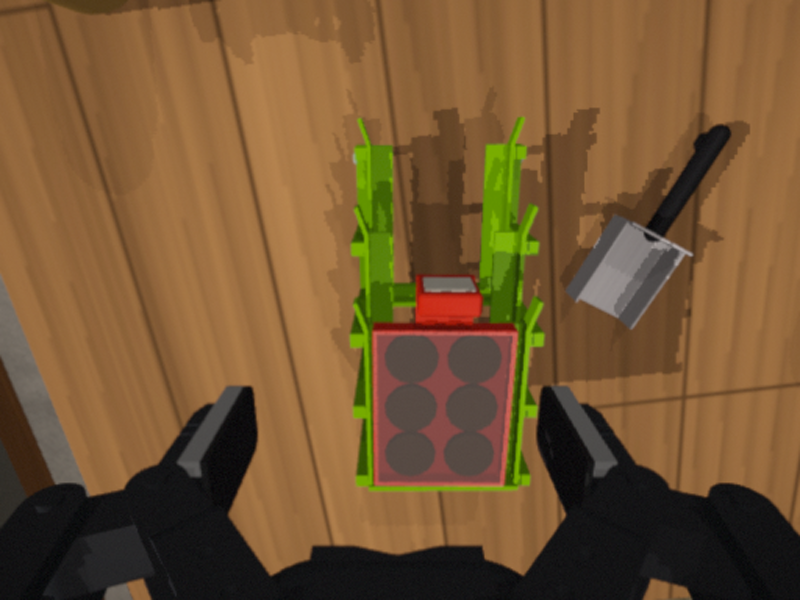

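Run:
```python
import cv2
a=cv2.imread("pics/w1s.png")
cv2.imwrite("pics/z4.png",cv2.resize(a[70:225,220:355],None,fx=3.87*1.3,fy=3.87,interpolation=cv2.INTER_CUBIC)) if 0 else cv2.imwrite("pics/z4.png",cv2.resize(a[70:170,220:353],None,fx=6,fy=6,interpolation=cv2.INTER_CUBIC))
cv2.imwrite("pics/z5.png",cv2.resize(a[165:265+50,220:353][:100+50],None,fx=4,fy=4,interpolation=cv2.INTER_CUBIC))
```

```text
(no output)
```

View pics/z4.png

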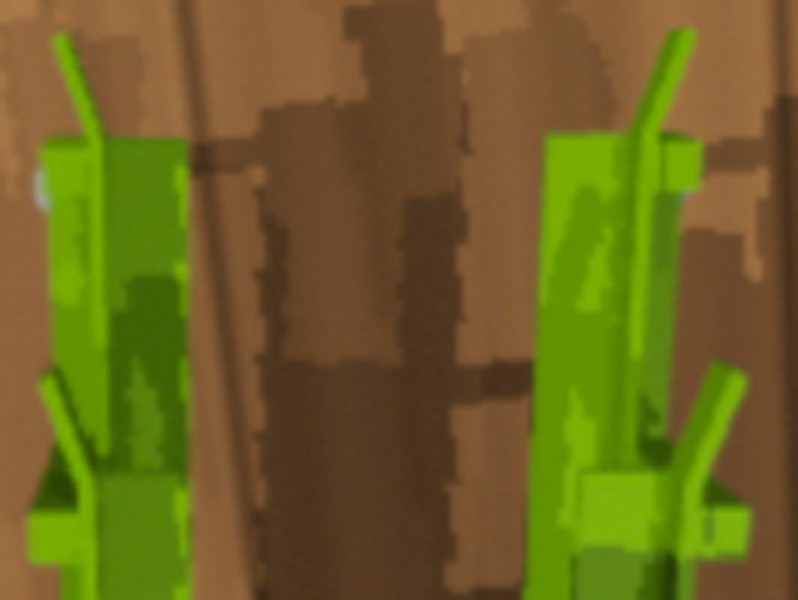

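View pics/z5.png

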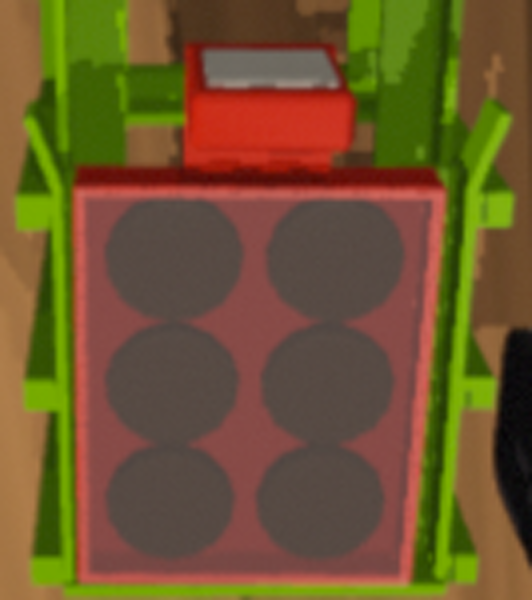

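```bash
cat > rackfit.py <<'E'
from h import *
import pickle
from scipy.optimize import least_squares
W=pickle.load(open('w1.pkl','rb')); T=optics.calibration('top'); S=optics.calibration('scene')
def px(u,v,s,o): return ((u+.5)/s-.5+o[0],(v+.5)/s-.5+o[1])
w4=lambda u,v:px(u,v,6,(220,70)); w5=lambda u,v:px(u,v,4,(220,165)); t1=lambda u,v:px(u,v,5.7,(50,160)); s2=lambda u,v:px(u,v,5.4,(280,245))
rk=[(W,w4(188,138),(0,-.038,0)),(W,w4(545,135),(0,.038,0)),(W,w4(105,140),(0,-.055,0)),(W,w4(634,135),(0,.055,0)),
(W,w4(188,472),(.06,-.038,.056)),(W,w4(580,468),(.06,.038,.056)),(W,w4(97,472),(.06,-.055,.056)),(W,w4(676,468),(.06,.055,.056)),
(T,t1(695,200),(0,-.038,0)),(T,t1(672,352),(0,.038,0))]
rd=[(W,w5(78,186),(-.065,-.05)),(W,w5(443,186),(-.065,.05)),(W,w5(82,580),(.065,-.05)),(W,w5(410,580),(.065,.05)),
(T,t1(383,125),(-.065,-.05)),(T,t1(352,345),(-.065,.05)),(T,t1(100,95),(.065,-.05)),(T,t1(70,312),(.065,.05)),
(S,s2(190,243),(-.065,-.05)),(S,s2(372,178),(-.065,.05)),(S,s2(308,485),(.065,-.05)),(S,s2(497,403),(.065,.05))]
def fr(x,y,a,P):
    c,s=np.cos(a),np.sin(a); return [x+c*P[0]-s*P[1],y+s*P[0]+c*P[1]]
def res(p,full=False):
    x,y,a,h,rx,ry,ra=p; r=[]
    for c,uv,P in rk: r.append(proj(c,fr(x,y,a,P)+[h+P[2]])[0]-uv)
    for c,uv,P in rd: r.append(proj(c,fr(rx,ry,ra,P)+[h+.128])[0]-uv)
    return np.array(r) if full else np.ravel(r)
f=least_squares(res,[.52,.165,1.45,.02,.535,.34,1.45],loss='soft_l1')
if __name__=='__main__':
    print(f.x.round(4),np.degrees(f.x[[2,6]])); print(res(f.x,True).round(1).tolist())
    x,y,a,h,rx,ry,ra=f.x; d=np.array([rx-x,ry-y]); print('red in slot frame',d@[np.cos(a),np.sin(a)],d@[-np.sin(a),np.cos(a)])
E
python3 rackfit.py
```

```text
[0.5077 0.1602 1.4529 0.0259 0.533  0.3381 1.4406] [83.24461157 82.53910683]
[[0.8, 1.7], [-1.8, 1.5], [1.9, 1.5], [-3.9, 1.3], [1.2, -1.2], [-2.3, -1.2], [2.5, -1.0], [-4.4, -1.4], [0.2, 1.5], [1.0, 0.6], [-1.2, -0.1], [1.2, -0.1], [-0.4, 1.1], [0.9, 1.2], [0.0, 0.7], [-0.4, 0.4], [0.6, 0.1], [-0.4, 0.2], [-1.1, 0.0], [-1.6, -1.6], [-0.3, -0.1], [-0.9, -0.0]]
red in slot frame 0.1796442260385777 -0.004164612461396438
```

Run:
```python
from rackfit import *
print('camC',-W['R'].T@W['t'])
rk2=[r for r in rk if abs(r[2][1])<.05]
def run(rk_,rd_,name):
    def res(p,full=False):
        x,y,a,h,rx,ry,ra,hr=p; r=[]
        for c,uv,P in rk_: r.append(proj(c,fr(x,y,a,P)+[h+P[2]])[0]-uv)
        for c,uv,P in rd_: r.append(proj(c,fr(rx,ry,ra,P)+[hr])[0]-uv)
        return np.array(r) if full else np.ravel(r)
    f=least_squares(res,[.52,.165,1.45,.02,.535,.34,1.45,.15],loss='soft_l1'); print(name,f.x.round(4)); print(res(f.x,True).round(1).tolist())
run(rk2,rd,'all')
run([r for r in rk2 if r[0] is W],[r for r in rd if r[0] is W],'W')
run(rk2,[r for r in rd if r[0] is T],'redT')
run(rk2,[r for r in rd if r[0] is S],'redS')
run(rk2,[r for r in rd if r[0] is not W],'redTS')
```

```text
camC [0.53952387 0.13685993 0.46457934]
all [0.5085 0.1572 1.4508 0.0465 0.5329 0.3396 1.4398 0.1504]
[[-0.2, 0.0], [0.0, -0.1], [-0.1, -0.0], [-0.1, 0.0], [-0.5, 0.7], [0.1, 0.3], [-0.7, -0.2], [0.7, -0.1], [-0.1, 0.1], [0.4, 0.2], [0.0, 0.9], [-0.4, 0.4], [0.7, 0.3], [-0.3, 0.3], [-0.8, 0.9], [-1.4, -0.7], [-0.1, 0.8], [-0.8, 0.9]]
W [0.5084 0.1573 1.4504 0.046  0.5329 0.3409 1.4393 0.1483]
[[-0.1, 0.1], [0.1, -0.0], [0.0, -0.1], [-0.0, 0.0], [-0.4, 0.1], [0.3, 0.2], [0.1, -0.3], [0.0, -0.1]]
redT [0.5085 0.1572 1.4508 0.0465 0.5337 0.337  1.4518 0.156 ]
[[-0.2, 0.0], [0.0, -0.1], [-0.1, -0.0], [-0.1, 0.0], [-0.5, 0.7], [0.1, 0.3], [-0.0, -0.0], [-0.0, -0.2], [0.3, 0.0], [-0.3, 0.2]]
redS [0.5085 0.1572 1.4508 0.0465 0.5277 0.3379 1.4245 0.1426]
[[-0.2, 0.0], [0.0, -0.1], [-0.1, -0.0], [-0.1, 0.0], [-0.5, 0.7], [0.1, 0.3], [0.4, 0.1], [-0.3, -0.9], [0.3, -0.1], [-0.4, 0.7]]
redTS [0.5085 0.1572 1.4508 0.0465 0.5327 0.3391 1.4409 0.153 ]
[[-0.2, 0.0], [0.0, -0.1], [-0.1, -0.0], [-0.1, 0.0], [-0.5, 0.7], [0.1, 0.3], [-0.2, 0.8], [-0.6, 0.5], [0.4, 0.3], [-0.6, 0.3], [-0.8, 0.4], [-1.4, -1.2], [0.0, 0.3], [-0.6, 0.3]]
```

Run:
```python
from rackfit import *
rk2=[r for r in rk if abs(r[2][1])<.05]
def res(p,full=False):
        x,y,a,h,rx,ry,ra=p; r=[]
        for c,uv,P in rk2: r.append(proj(c,fr(x,y,a,P)+[h+P[2]])[0]-uv)
        for c,uv,P in rd: r.append(proj(c,fr(rx,ry,ra,P)+[h+.104])[0]-uv)
        return np.array(r) if full else np.ravel(r)
f=least_squares(res,[.52,.165,1.45,.02,.535,.34,1.45],loss='soft_l1'); 
x,y,a,h,rx,ry,ra=f.x; d=np.array([rx-x,ry-y]); print(f.x.round(4),'red in slot frame',d@[np.cos(a),np.sin(a)],d@[-np.sin(a),np.cos(a)])
# tray fit: edges from top/scene
a=cv2.imread("pics/top0.png"); b=cv2.imread("pics/scene0.png")
cv2.imwrite("pics/t_b.png",np.hstack([cv2.resize(a[140:215,245:310],None,fx=6,fy=6,interpolation=cv2.INTER_CUBIC),cv2.resize(b[170:245,200:266],None,fx=6,fy=6,interpolation=cv2.INTER_CUBIC)]))
cv2.imwrite("pics/t_w.png",np.hstack([cv2.resize(a[160:235,330:395],None,fx=6,fy=6,interpolation=cv2.INTER_CUBIC),cv2.resize(b[110:185,185:251],None,fx=6,fy=6,interpolation=cv2.INTER_CUBIC)]))
```

```text
[0.5085 0.1572 1.4508 0.0464 0.5329 0.3396 1.4398] red in slot frame 0.1839944675812437 -0.0023287628562918628
```

View pics/t_b.png

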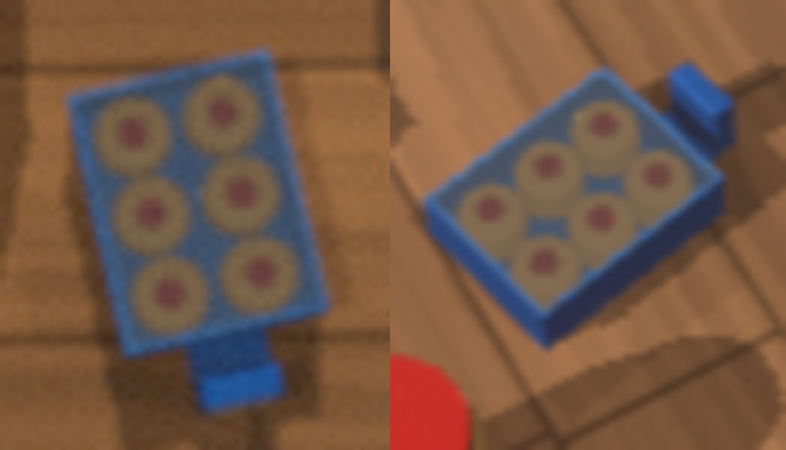

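View pics/t_w.png

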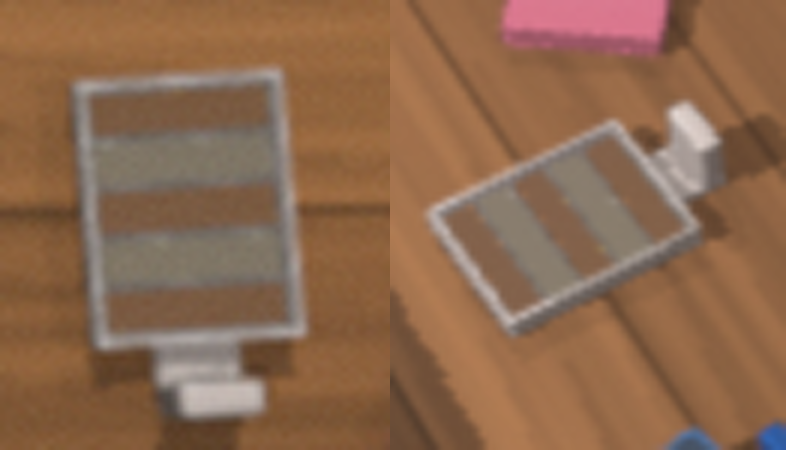

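Run:
```python
from h import *
from scipy.optimize import least_squares
T=optics.calibration('top'); S=optics.calibration('scene')
def px(u,v,o): return ((u+.5)/6-.5+o[0],(v+.5)/6-.5+o[1])
C=[(.065,.05),(.065,-.05),(-.065,-.05),(-.065,.05)]
D={'blue':(.038,(245,140),[(68,97),(268,52),(328,308),(128,353)],(200,170),[(157,318),(35,203),(213,72),(332,183)]),
'white':(.016,(330,160),[(75,83),(282,70),(305,333),(98,347)],(185,110),[(123,322),(42,213),(227,122),(308,224)])}
for n,(z,o1,a,o2,b) in D.items():
    ob=[[(T,px(*u,o1),P) for u,P in zip(a,C)],[(S,px(*u,o2),P) for u,P in zip(b,C)]]
    for o,m in ((ob[0],'T'),(ob[1],'S'),(ob[0]+ob[1],'TS')):
        def res(p):
            x,y,t=p;c,s=np.cos(t),np.sin(t)
            return np.ravel([proj(k,[x+c*P[0]-s*P[1],y+s*P[0]+c*P[1],z])[0]-uv for k,uv,P in o])
        f=least_squares(res,[.6,-.2,.1]); x,y,t=f.x
        print(n,m,f.x.round(4),np.degrees(t).round(2),'handle',(x-.093*np.cos(t)).round(4),(y-.093*np.sin(t)).round(4),'res',res(f.x).round(1))
```

```text
blue T [ 0.6075 -0.1561  0.2107] 12.07 handle 0.5165 -0.1756 res [-0.  -0.2 -0.  -0.3  0.2  0.2 -0.1  0.3]
blue S [ 0.6061 -0.154   0.2202] 12.62 handle 0.5154 -0.1743 res [-0.5  0.7 -0.2  0.2  0.2 -0.5  0.5 -0.5]
blue TS [ 0.6068 -0.1553  0.2147] 12.3 handle 0.516 -0.1751 res [-0.4  0.1 -0.4 -0.1  0.   0.3 -0.3  0.6 -1.   0.5 -0.6 -0.1 -0.  -0.7
  0.2 -0.6]
white T [ 0.5448 -0.4017  0.051 ] 2.92 handle 0.452 -0.4065 res [ 0.2 -0.  -0.3 -0.1 -0.1  0.1  0.1 -0.1]
white S [ 0.541  -0.4025  0.0568] 3.25 handle 0.4481 -0.4078 res [-0.   0.3 -0.4 -0.3 -0.2 -0.5  0.7  0.4]
white TS [ 0.5434 -0.4018  0.053 ] 3.04 handle 0.4505 -0.4067 res [ 0.2  0.5 -0.3  0.4  0.   0.6  0.2  0.5 -0.6  0.7 -0.9  0.1 -0.6 -0.1
  0.2  0.8]
```

Request:
{"name": "servo_tool", "arguments": {"deltas": [[0,0,0.08,0.4,0,0,1],[0,0,0.16,0.8,0,0,1],[0,0,0.24,1,0.05,0.1,1],[0,0,0.32,1,0.05,0.2,1]]}}

```text
time: 3.65
ee_pos: [0.5309, 0.1194, 0.3102]
eef_rot: [-1.444, 2.789, -0.005]
ft_force: [1.0, 0.9, -0.0]
opening: 0.0852
```

Run:
```python
from h import *
plan((0.516,-0.175,0.10),np.radians(102.2))
```

```text
t 3.65 pos [0.5309 0.1194 0.3102] yaw 144.73 zaxis [ 0.0023 -0.0022 -1.    ] F [ 1.   0.9 -0. ] M [-0.02 -0.06 -0.02] op 0.0852 q [ 0.11  0.31  1.44 -0.    1.38 -2.41]
turn [-0.0022  0.0005  0.4948] shift [ 2.4883 -1.5714  2.1085]
```

Request:
{"name": "servo_tool", "arguments": {"deltas": [[0,0,0.08,0.4,-0.25,0.2,1],[0,0,0.16,0.8,-0.5,0.4,1],[0,0,0.24,1,-0.63,0.7,1],[0,0,0.32,1,-0.63,0.8,1]]}}

```text
time: 3.98
ee_pos: [0.524, -0.0008, 0.2294]
eef_rot: [-0.73, 3.054, -0.005]
ft_force: [0.5, 0.6, -0.7]
opening: 0.0853
```

Run:
```python
from h import *
plan((0.516,-0.175,0.10),np.radians(102.2))
```

```text
t 3.98 pos [ 0.524  -0.0008  0.2294] yaw 116.88 zaxis [ 0.0025 -0.0029 -1.    ] F [ 0.5  0.6 -0.7] M [-0.04  0.01 -0.03] op 0.0853 q [-0.11  0.36  1.61 -0.    1.17 -2.15]
turn [-0.0024  0.001   0.1708] shift [ 0.8599 -1.5129  1.2993]
```

Request:
{"name": "servo_tool", "arguments": {"deltas": [[0,0,0.08,0.25,-0.4,0.3,1],[0,0,0.17,0.5,-0.8,0.6,1],[0,0,0.17,0.6,-1,0.8,1],[0,0,0.17,0.6,-1,0.8,1]]}}

```text
time: 4.32
ee_pos: [0.5147, -0.1191, 0.1475]
eef_rot: [-0.333, 3.124, -0.004]
ft_force: [1.3, 0.7, -0.4]
opening: 0.0855
```

Run:
```python
from h import *
plan((0.516,-0.175,0.08),np.radians(102.2))
```

```text
t 4.32 pos [ 0.5147 -0.1191  0.1475] yaw 102.16 zaxis [ 6.0e-04 -2.6e-03 -1.0e+00] F [ 1.3  0.7 -0.4] M [-0.01  0.03 -0.01] op 0.0855 q [-0.34  0.47  1.69 -0.    0.97 -2.12]
turn [-0.0018  0.     -0.0004] shift [ 0.1055 -0.5478  0.6765]
```

Request:
{"name": "servo_tool", "arguments": {"deltas": [[0,0,0,0.1,-0.4,0.2,1],[0,0,0,0.1,-0.55,0.3,1],[0,0,0,0.1,-0.55,0.4,1],[0,0,0,0.1,-0.55,0.4,1]]}}

```text
time: 4.65
ee_pos: [0.5159, -0.1745, 0.106]
eef_rot: [0.331, -3.122, 0.002]
ft_force: [-1.1, 1.0, 0.0]
opening: 0.0857
```

```bash
cat > chk.py <<'E'
from h import *
import sys
# usage: chk.py name trayx trayy yawdeg height z0
n=sys.argv[1]; x,y,a,H,z0=[float(v) for v in sys.argv[2:7]]; a=np.radians(a)
plan((x-.093*np.cos(a),y-.093*np.sin(a),z0+.014),a+np.pi/2)
c=optics.calibration('wrist'); im=optics.snapshot('wrist')[:,:,::-1].copy()
im=cv2.resize(im,None,fx=1.5,fy=1.5,interpolation=cv2.INTER_CUBIC)
def box(x0,x1,w,h,col):
    P=[[x+np.cos(a)*u-np.sin(a)*v,y+np.sin(a)*u+np.cos(a)*v,z0+h] for u,v in ((x0,-w),(x1,-w),(x1,w),(x0,w))]
    q=(proj(c,P)*1.5+.25).round().astype(int); cv2.polylines(im,[q],True,col,1)
box(-.065,.065,.05,H,(0,255,255)); box(-.101,-.085,.02,.042,(0,255,0))
cv2.imwrite(f'pics/{n}.png',im)
E
python3 chk.py b1 0.607 -0.1555 12.2 .038 0
```

```text
t 4.65 pos [ 0.5159 -0.1745  0.106 ] yaw 102.12 zaxis [-0.0017 -0.0013 -1.    ] F [-1.1  1.   0. ] M [ 0.02 -0.    0.02] op 0.0857 q [-0.43  0.55  1.69 -0.    0.9  -2.22]
turn [-0.0006 -0.0013 -0.0009] shift [-0.0027 -0.0057  0.9199]
```

View pics/b1.png

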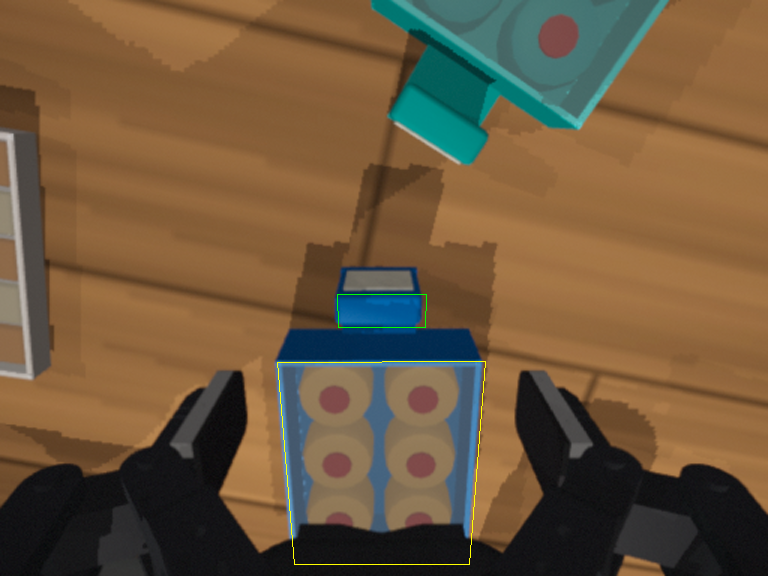

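The overlay matches the blue tray: rim at row 362 and handle top at (336–423, 295–327). Descending to grasp.

Request:
{"name": "servo_tool", "arguments": {"deltas": [[0,0,0,0,0,0.3,1],[0,0,0,0,0,0.6,1],[0,0,0,0,0,0.8,1],[0,0,0,0,0,0.92,1],[0,0,0,0,0,0.92,1]]}}

```text
time: 5.12
ee_pos: [0.5154, -0.1721, 0.0138]
eef_rot: [0.336, -3.12, -0.0]
ft_force: [-0.9, 0.6, 0.3]
opening: 0.0852
```

Request:
{"name": "servo_tool", "arguments": {"deltas": [[0,0,0,0,0,0,-1],[0,0,0,0,0,0,-1],[0,0,0,0,0,0,-1],[0,0,0,0,0,0,-1],[0,0,0,0,0,0,-1],[0,0,0,0,0,0,-1],[0,0,0,0,0,0,-1],[0,0,0,0,0,0,-1]], "force": 80}}

```text
time: 5.78
ee_pos: [0.5161, -0.1722, 0.0153]
eef_rot: [0.335, -3.122, 0.001]
ft_force: [-1.6, 4.7, 16.1]
opening: 0.039
```

Run:
```python
from h import *
plan((0.516,-0.175,0.014),np.radians(102.2))
```

```text
t 5.78 pos [ 0.5161 -0.1722  0.0153] yaw 102.26 zaxis [-1.4e-03 -9.0e-04 -1.0e+00] F [-1.6  4.7 16.1] M [ 0.54  0.17 -0.05] op 0.039 q [-0.43  0.7   1.74 -0.    0.7  -2.21]
turn [-0.0004 -0.001   0.0008] shift [ 0.007  -0.0267  0.0128]
```

Request:
{"name": "servo_tool", "arguments": {"deltas": [[0,0,0,0,0,-0.15,-1],[0,0,0,0,0,-0.35,-1],[0,0,0,0,0,-0.6,-1],[0,0,0,0,0,-0.6,-1],[0,0,0,0,0,-0.6,-1]], "force": 100}}

```text
time: 6.2
ee_pos: [0.5169, -0.1725, 0.0767]
eef_rot: [-0.336, 3.123, -0.004]
ft_force: [-0.5, -0.4, -2.7]
opening: 0.0388
```

```bash
python3 chk.py b2 0.607 -0.1555 12.2 .038 .06
python3 - <<'E'
from h import *
optics.snapshot('scene') is None
im=optics.snapshot('scene')
cv2.imwrite('pics/s2.png',cv2.resize(im[130:260,170:340,::-1],None,fx=4.5,fy=4.5,interpolation=cv2.INTER_CUBIC))
plan((0.4858,-.0314,.0645),np.radians(173.1))
E
```

```text
t 6.2 pos [ 0.5169 -0.1725  0.0767] yaw 102.26 zaxis [ 0.0012 -0.0022 -1.    ] F [-0.5 -0.4 -2.7] M [-0.02  0.27 -0.02] op 0.0388 q [-0.43  0.6   1.71 -0.    0.83 -2.21]
turn [-0.0016  0.0005  0.0008] shift [ 0.0134 -0.0245  0.0267]
t 6.35 pos [ 0.5157 -0.172   0.0746] yaw 102.26 zaxis [-2.5e-03 -4.0e-04 -1.0e+00] F [-0.3  0.3 -2.3] M [-0.07  0.23 -0.03] op 0.0387 q [-0.43  0.6   1.71 -0.    0.83 -2.21]
turn [ 0.0011 -0.0014 -0.8242] shift [-0.007   1.4369  0.1011]
```

View pics/b2.png

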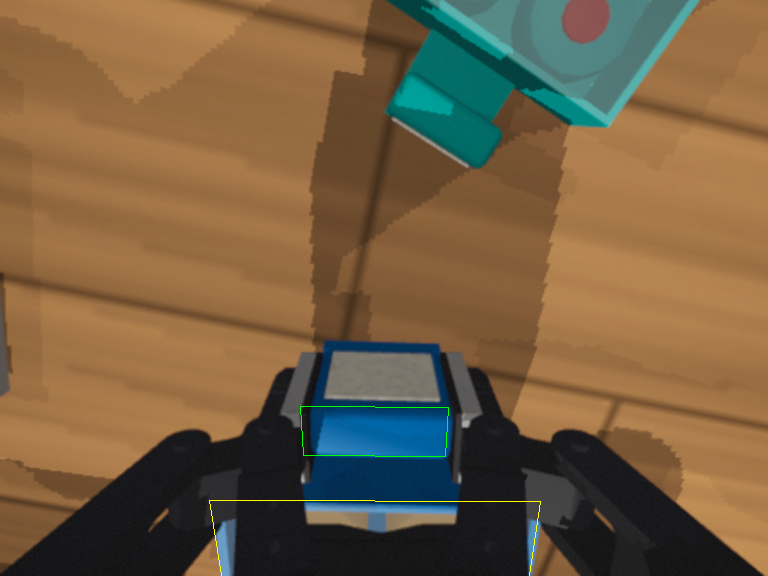

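View pics/s2.png

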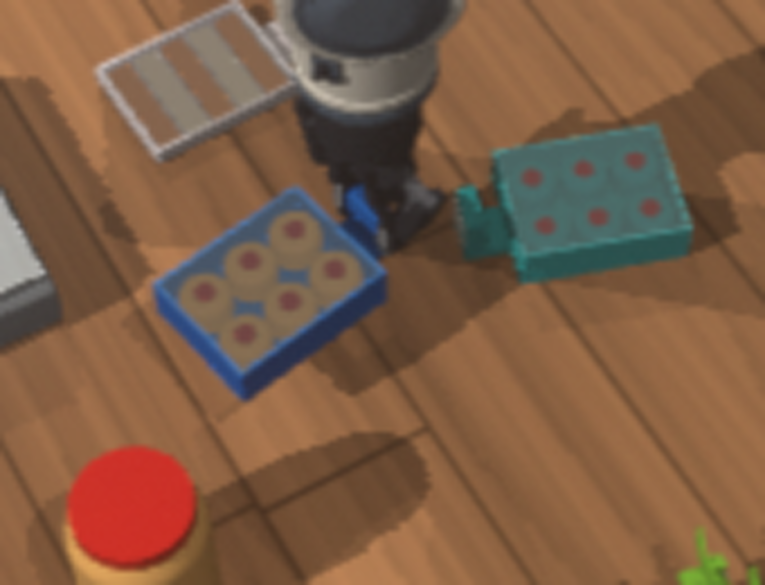

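Run:
```python
from h import *
from scipy.optimize import least_squares
S=optics.calibration('scene')
ob=[((157,287),(.065,-.05)),((297,190),(-.065,-.05)),((385,272),(-.065,.05)),((243,385),(.065,.05))]
ob=[(((u[0]+.5)/4.5-.5+170,(u[1]+.5)/4.5-.5+130),P) for u,P in ob]
def res(p):
    x,y,z,pt=p
    R=Rn.from_euler('ZY',[np.radians(12.2),pt])
    return np.ravel([proj(S,R.apply([P[0],P[1],.019])+[x,y,z])[0]-uv for uv,P in ob])
f=least_squares(res,[.607,-.155,.08,0]);print(f.x.round(4),res(f.x).round(1), 'J cond', np.sqrt(np.diag(np.linalg.inv(f.jac.T@f.jac)))*.5)
```

```text
[ 0.6027 -0.1588  0.0658  0.0037] [-0.5  0.8 -0.6 -0.3  0.3  0.3  0.7 -0.9] J cond [0.00403233 0.00879316 0.01467318 0.024769  ]
```

Request:
{"name": "servo_tool", "arguments": {"deltas": [[0,0,-0.07,0,0.1,0,-1],[0,0,-0.15,0,0.2,0,-1],[0,0,-0.23,0,0.3,0,-1],[0,0,-0.31,0,0.4,0,-1],[0,0,-0.39,0,0.5,0,-1],[0,0,-0.47,0,0.6,0,-1],[0,0,-0.55,0,0.6,0,-1],[0,0,-0.63,0,0.6,0,-1],[0,0,-0.71,0,0.6,0,-1],[0,0,-0.78,0,0.6,0,-1],[0,0,-0.825,0,0.6,0,-1],[0,0,-0.825,0,0.6,0,-1]]}}

```text
time: 7.35
ee_pos: [0.5033, -0.0753, 0.0642]
eef_rot: [1.985, -2.346, 0.096]
ft_force: [-0.7, 0.9, -2.1]
opening: 0.0387
```

Run:
```python
from h import *
plan((0.4858,-.0314,.0645),np.radians(173.1))
```

```text
t 7.35 pos [ 0.5033 -0.0753  0.0642] yaw 170.47 zaxis [-0.0109 -0.0912 -0.9958] F [-0.7  0.9 -2.1] M [-0.12  0.09  0.04] op 0.0387 q [-0.21  0.59  1.81 -0.14  0.74 -3.08]
turn [-0.0015 -0.0613 -0.0307] shift [-0.4019  0.2454 -0.0411]
```

Run:
```python
from h import *
plan((0.50,-.11,.05),np.radians(140))
```

```text
t 7.35 pos [ 0.5033 -0.0753  0.0642] yaw 170.47 zaxis [-0.0109 -0.0912 -0.9958] F [-0.7  0.9 -2.1] M [-0.12  0.09  0.04] op 0.0387 q [-0.21  0.59  1.81 -0.14  0.74 -3.08]
turn [-0.0191 -0.059   0.3542] shift [ 0.3331 -0.0241  0.1734]
```

Request:
{"name": "servo_tool", "arguments": {"deltas": [[0,-0.03,0.05,0.1,0,0,-1],[0,-0.06,0.13,0.2,0,0,-1],[-0.01,-0.06,0.21,0.33,0,0,-1],[-0.02,-0.06,0.29,0.33,0,0.05,-1],[-0.02,-0.06,0.354,0.33,-0.02,0.1,-1],[-0.02,-0.06,0.354,0.33,-0.02,0.17,-1],[-0.02,-0.06,0.354,0.33,-0.02,0.17,-1]]}}

```text
time: 7.93
ee_pos: [0.4988, -0.1098, 0.0489]
eef_rot: [1.33, -2.845, -0.006]
ft_force: [-0.1, -0.4, -3.4]
opening: 0.0386
```

Run:
```python
from h import *
plan((0.50,-.11,.0155),np.radians(140))
```

```text
t 7.93 pos [ 0.4988 -0.1098  0.0489] yaw 140.11 zaxis [-0.0026  0.0029 -1.    ] F [-0.1 -0.4 -3.4] M [-0.19  0.2  -0.02] op 0.0386 q [-0.33  0.62  1.81  0.    0.72 -2.78]
turn [0.0026 0.0004 0.0013] shift [-0.0056 -0.0116  0.3335]
```

Request:
{"name": "servo_tool", "arguments": {"deltas": [[0,0,0,0,0,0.12,-1],[0,0,0,0,0,0.22,-1],[0,0,0,0,0,0.29,-1],[0,0,0,0,0,0.33,-1],[0,0,0,0,0,0.33,-1],[0,0,0,0,0,0.33,1],[0,0,0,0,0,0.33,1],[0,0,0,0,0,0.33,1],[0,0,0,0,0,0.33,1],[0,0,0,0,0,0.33,1],[0,0,0,0,0,0.33,1],[0,0,0,0,0,0.33,1]]}}

```text
time: 8.93
ee_pos: [0.4988, -0.1097, 0.0159]
eef_rot: [1.33, -2.845, -0.006]
ft_force: [-0.5, -0.4, 0.4]
opening: 0.0855
```

Run:
```python
from h import *
plan((0.50,-.11,.12),np.radians(-40))
```

```text
t 8.93 pos [ 0.4988 -0.1097  0.0159] yaw 140.12 zaxis [-0.0026  0.0029 -1.    ] F [-0.5 -0.4  0.4] M [-0.05  0.02 -0.02] op 0.0855 q [-0.33  0.68  1.83  0.    0.64 -2.78]
turn [-6.0000e-04  4.0000e-03 -2.0929e+00] shift [-0.0057 -0.0075 -1.0414]
```

Request:
{"name": "servo_tool", "arguments": {"deltas": [[0,0,0,0,0,-0.4,1],[0,0,0,0,0,-0.8,1],[0,0,0.08,0,0,-1,1],[0,0,0.16,0,0,-1,1],[0,0,0.24,0,0,-1,1],[0,0,0.32,0,0,-1,1],[0,0,0.4,0,0,-1,1],[0,0,0.48,0,0,-1,1],[0,0,0.56,0,0,-1,1],[0,0,0.64,0,0,-1,1],[0,0,0.72,0,0,-1,1],[0,0,0.8,0,0,-1,1]]}}

```text
time: 9.93
ee_pos: [0.499, -0.1099, 0.1159]
eef_rot: [-0.517, -3.096, -0.004]
ft_force: [-0.0, 0.7, -0.1]
opening: 0.0855
```

Request:
{"name": "servo_tool", "arguments": {"deltas": [[0,0,0.08,0,0,0,1],[0,0,0.16,0,0,0,1],[0,0,0.24,0,0,0,1],[0,0,0.32,0,0,0,1],[0,0,0.4,0,0,0,1],[0,0,0.48,0,0,0,1],[0,0,0.56,0,0,0,1],[0,0,0.64,0,0,0,1],[0,0,0.72,0,0,0,1],[0,0,0.8,0,0,0,1],[0,0,0.88,0,0,0,1],[0,0,0.96,0,0,0,1]]}}

```text
time: 10.93
ee_pos: [0.4989, -0.1099, 0.1159]
eef_rot: [-2.435, -1.978, 0.0]
ft_force: [-0.3, 0.4, -0.8]
opening: 0.0857
```

Run:
```python
from h import *
plan((0.499,-.1097,.08),np.radians(-39.9))
```

```text
t 10.93 pos [ 0.4989 -0.1099  0.1159] yaw -11.82 zaxis [-0.0027  0.003  -1.    ] F [-0.3  0.4 -0.8] M [ 0.01 -0.02  0.01] op 0.0857 q [-0.34  0.5   1.76  0.    0.88 -0.13]
turn [-0.0025 -0.001   0.3267] shift [0.0017 0.0018 0.3586]
```

Request:
{"name": "servo_tool", "arguments": {"deltas": [[0,0,0.08,0,0,0,1],[0,0,0.16,0,0,0,1],[0,0,0.24,0,0,0,1],[0,0,0.327,0,0,0,1],[0,0,0.327,0,0,0,1]]}}

```text
time: 11.35
ee_pos: [0.4988, -0.1099, 0.1158]
eef_rot: [-2.847, -1.318, 0.002]
ft_force: [-0.0, -0.4, 1.1]
opening: 0.0853
```

```bash
python3 chk.py b3 0.5588 -0.0386 50.1 .038 0
```

```text
t 11.35 pos [ 0.4988 -0.1099  0.1158] yaw -40.31 zaxis [-0.0028  0.003  -1.    ] F [-0.  -0.4  1.1] M [0.02 0.   0.04] op 0.0853 q [-0.34  0.5   1.76  0.    0.88  0.37]
turn [-5.0000e-04  4.3000e-03  2.0897e+00] shift [0.0012 0.0073 1.0185]
```

View pics/b3.png

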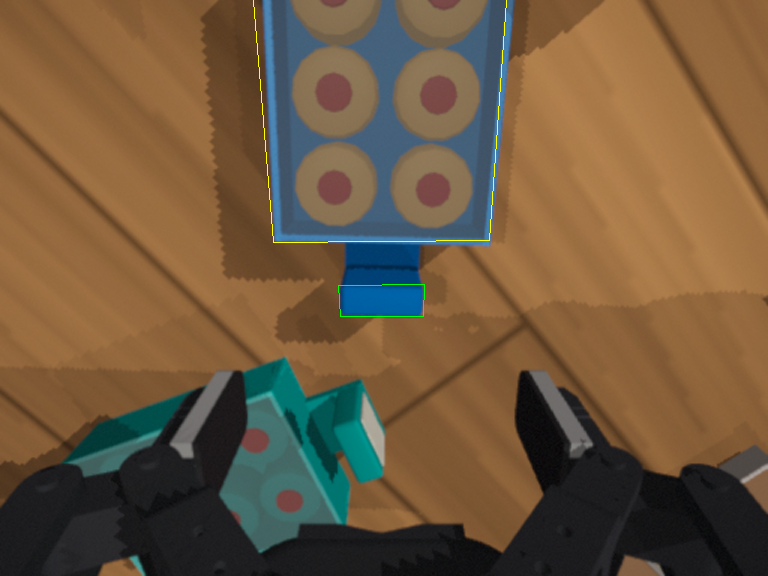

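Request:
{"name": "servo_tool", "arguments": {"deltas": [[0,0,0,0,0,0.4,1],[0,0,0,0,0,0.7,1],[0,0,0,0,0,0.9,1],[0,0,0,0,0,1,1],[0,0,0,0,0,1,1],[0,0,0,0,0,1,-1],[0,0,0,0,0,1,-1],[0,0,0,0,0,1,-1],[0,0,0,0,0,1,-1],[0,0,0,0,0,1,-1],[0,0,0,0,0,1,-1],[0,0,0,0,0,1,-1]], "force": 80}}

```text
time: 12.4
ee_pos: [0.4992, -0.1098, 0.0172]
eef_rot: [-2.843, -1.33, -0.0]
ft_force: [-2.0, 1.0, 16.9]
opening: 0.0388
```

Run:
```python
from h import *
plan((0.4858,-.0314,.0645),np.radians(-6.9))
```

```text
t 12.4 pos [ 0.4992 -0.1098  0.0172] yaw -39.85 zaxis [-7.0e-04  2.2e-03 -1.0e+00] F [-2.   1.  16.9] M [ 0.05  0.26 -0.1 ] op 0.0388 q [-0.33  0.67  1.83  0.    0.64  0.36]
turn [-0.001  -0.0012 -0.3834] shift [ 0.5169 -0.6065 -0.4707]
```

Request:
{"name": "servo_tool", "arguments": {"deltas": [[0,0,0,0,0,-0.15,-1],[0,0,0,0,0,-0.35,-1],[0,0,-0.08,0,-0.2,-0.5,-1],[0,0,-0.16,0,-0.4,-0.6,-1],[0,0,-0.24,0,-0.5,-0.6,-1],[0,0,-0.32,0,-0.5,-0.6,-1],[0,0,-0.383,0.05,-0.5,-0.6,-1],[0,0,-0.383,0.2,-0.5,-0.6,-1],[0,0,-0.383,0.3,-0.5,-0.6,-1],[0,0,-0.383,0.3,-0.5,-0.6,-1]], "force": 100}}

```text
time: 13.23
ee_pos: [0.4815, -0.054, 0.0779]
eef_rot: [-2.351, -2.083, -0.003]
ft_force: [0.0, 0.4, -2.7]
opening: 0.0383
```

Run:
```python
from h import *
plan((0.4858,-.0314,.0665),np.radians(-6.9))
import pickle
c=optics.calibration('wrist'); im=optics.snapshot('wrist'); pickle.dump(c,open('w2.pkl','wb'))
o=(.5085,.1572);a=1.4508;h=.0464
im=cv2.resize(im[:,:,::-1],None,fx=1.5,fy=1.5,interpolation=cv2.INTER_CUBIC)
def L(P,col):
    q=[[o[0]+np.cos(a)*p[0]-np.sin(a)*p[1],o[1]+np.sin(a)*p[0]+np.cos(a)*p[1],h+p[2]] for p in P]
    cv2.polylines(im,[(proj(c,q)*1.5+.25).round().astype(int)],False,col,1)
for s in (-1,1):
    L([(0,s*.055,0),(0,s*.038,0),(.13,s*.038,0)],(0,255,255)); L([(.06,s*.055,.056),(.06,s*.038,.056),(.19,s*.038,.056)],(255,0,255))
cv2.imwrite('pics/w2.png',im)
im=optics.snapshot('scene'); cv2.imwrite('pics/s3.png',cv2.resize(im[150:350,220:400,::-1],None,fx=3,fy=3,interpolation=cv2.INTER_CUBIC))
```

```text
t 13.23 pos [ 0.4815 -0.054   0.0779] yaw -6.91 zaxis [ 0.0011  0.002  -1.    ] F [ 0.   0.4 -2.7] M [-0.26  0.08 -0.01] op 0.0383 q [-0.24  0.54  1.86  0.    0.74 -0.12]
turn [ 0.0006 -0.0014 -0.0001] shift [0.2288 0.0154 0.1145]
```

View pics/w2.png

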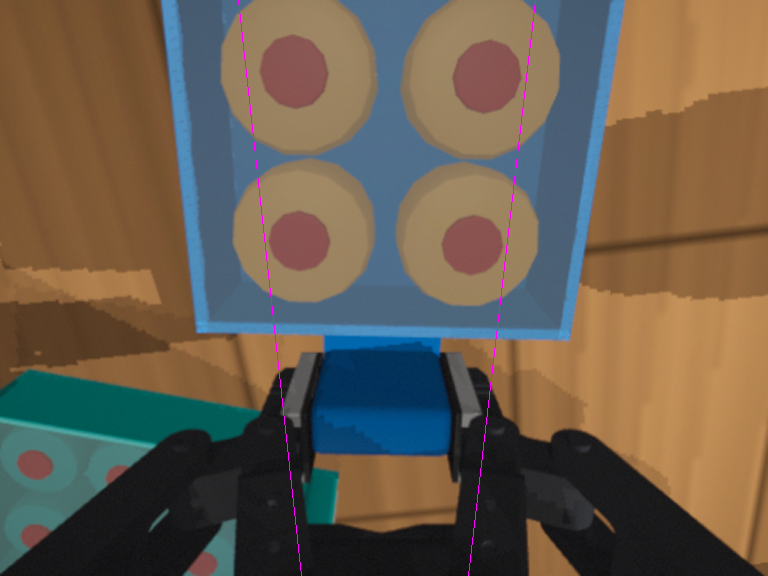

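View pics/s3.png

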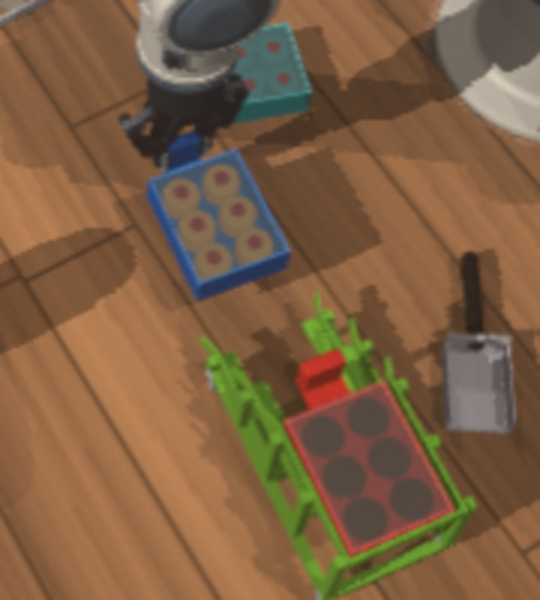

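```bash
cat > wfit.py <<'E'
from h import *
from scipy.optimize import least_squares
def wfit(c,pts,zt,g,pitchfree=True):
    # pts: front-left, front-right corner, point on left rim, point on right rim (native px); left image = tray +y
    def res(p):
        x,y,a,pt,rl,u,v=p
        R=Rn.from_euler('ZYX',[a,pt,rl]); P=[(-.065,.05,0),(-.065,-.05,0),(u,.05,0),(v,-.05,0)]
        e=[proj(c,R.apply(q)+[x,y,zt])[0]-uv for q,uv in zip(P,pts)]
        return np.append(np.ravel(e),[pt*20,rl*20])
    f=least_squares(res,[g[0],g[1],g[2],0,0,0,0],loss='linear'); print('x,y',f.x[:2].round(4),'yaw',np.degrees(f.x[2]).round(2),'pitch,roll',f.x[3:5].round(4),res(f.x).round(2)); return f.x
E
python3 - <<'E'
from wfit import *
import pickle
c=pickle.load(open('w2.pkl','rb'))
n=lambda u,v:((u+.5)/1.5-.5,(v+.5)/1.5-.5)
wfit(c,[n(197,332),n(570,339),n(165,2),n(624,2)],.0779-.0172+.038,(.49,.04,1.45))
E
```

```text
x,y [0.4957 0.0372] yaw 81.45 pitch,roll [-0.0013  0.0215] [-0.94  0.46  0.69 -0.25 -2.87  0.3   3.15  0.53 -0.03  0.43]
```

```bash
cat >> h.py <<'E'
SO=np.array([.5085,.1572]);SA=1.4508;SH=.0464
def slot(xs,ys,z):
    return (SO[0]+np.cos(SA)*xs-np.sin(SA)*ys,SO[1]+np.sin(SA)*xs+np.cos(SA)*ys,SH+z)
def sinfo():
    s=ctrl.read_state(); d=np.array(s['ee_pos'][:2])-SO
    print('tcp in slot', (d@[np.cos(SA),np.sin(SA)]).round(4),(d@[-np.sin(SA),np.cos(SA)]).round(4),(s['ee_pos'][2]-SH).round(4))
E
python3 - <<'E'
from h import *
sinfo(); plan(slot(-.19,0,.021),np.radians(-5.4)); plan(slot(-.11,0,.021),np.radians(-5.4))
E
```

```text
tcp in slot -0.2138 0.0027 0.0312
t 13.33 pos [ 0.4802 -0.0547  0.0776] yaw -6.9 zaxis [-4.0e-04  2.1e-03 -1.0e+00] F [-0.4 -0.5 -3.5] M [-0.19  0.03 -0.01] op 0.0383 q [-0.24  0.54  1.86  0.    0.74 -0.12]
turn [-0.0004 -0.0014 -0.0175] shift [0.2375 0.0273 0.1021]
t 13.33 pos [ 0.4802 -0.0547  0.0776] yaw -6.9 zaxis [-4.0e-04  2.1e-03 -1.0e+00] F [-0.4 -0.5 -3.5] M [-0.19  0.03 -0.01] op 0.0383 q [-0.24  0.54  1.86  0.    0.74 -0.12]
turn [-0.0004 -0.0014 -0.0175] shift [1.0375 0.0269 0.1037]
```

Request:
{"name": "servo_tool", "arguments": {"deltas": [[0,0,-0.0175,0.12,0.027,0.06,-1],[0,0,-0.0175,0.24,0.027,0.1,-1],[0,0,-0.0175,0.24,0.027,0.102,-1],[0,0,-0.0175,0.24,0.027,0.102,-1]]}}

```text
time: 13.67
ee_pos: [0.4852, -0.0308, 0.0672]
eef_rot: [-2.321, -2.113, -0.001]
ft_force: [-0.8, 0.2, -2.3]
opening: 0.0386
```

```bash
cat > ov.py <<'E'
from h import *
import sys
# overlay of deep-slot/shallow-slot lines + pictures from top and scene around rack
sinfo(); plan(slot(float(sys.argv[2]),float(sys.argv[3]),float(sys.argv[4])),np.radians(float(sys.argv[5])))
ims=[]
for n,(x0,y0) in (('top',(45,140)),('scene',(250,200))):
    c=optics.calibration(n); im=optics.snapshot(n); im=im[y0:y0+130,x0:x0+160,::-1]; ims.append(cv2.resize(im,None,fx=2.5 if 0 else 2.5,fy=2.5,interpolation=cv2.INTER_CUBIC))
c=optics.calibration('wrist'); im=optics.snapshot('wrist')[:,:,::-1]; w=cv2.resize(im,(800,600)); w=cv2.resize(im,(400,300))
out=np.vstack([np.hstack([i[:300,:400] for i in ims]),np.hstack([w,np.zeros_like(w)])])
cv2.imwrite(f'pics/{sys.argv[1]}.png',out); cv2.imwrite(f'pics/{sys.argv[1]}_w.png',cv2.resize(im,(768,576),interpolation=cv2.INTER_CUBIC))
E
python3 ov.py p1 -.1 0 .021 -5.4
```

```text
tcp in slot -0.1894 0.0006 0.0208
t 13.67 pos [ 0.4852 -0.0308  0.0672] yaw -5.39 zaxis [-0.0015  0.0022 -1.    ] F [-0.8  0.2 -2.3] M [-0.21  0.06  0.02] op 0.0386 q [-0.19  0.56  1.86  0.    0.72 -0.1 ]
turn [-0.0011 -0.0014  0.0002] shift [ 8.935e-01  2.970e-02 -7.000e-04]
```

View pics/p1.png

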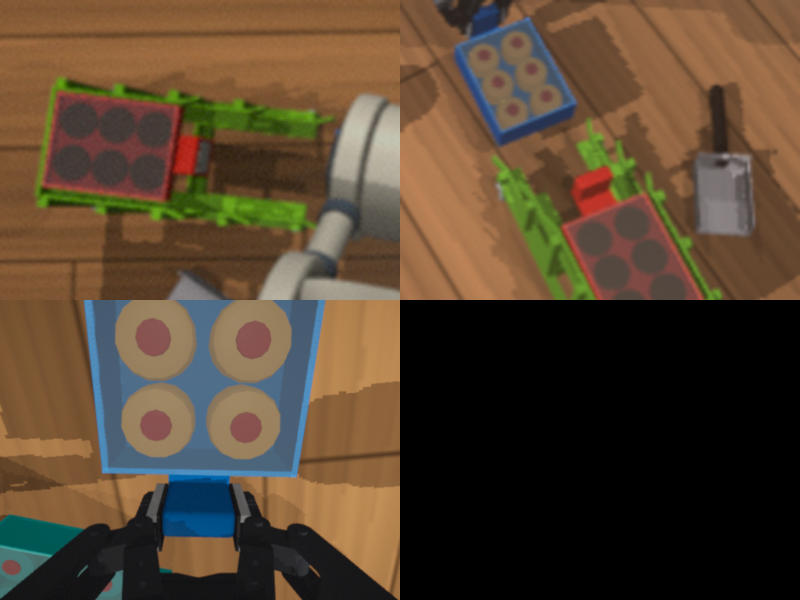

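Request:
{"name": "servo_tool", "arguments": {"deltas": [[0,0,0,0.15,0.005,0,-1],[0,0,0,0.3,0.01,0,-1],[0,0,0,0.45,0.015,0,-1],[0,0,0,0.5,0.015,0,-1],[0,0,0,0.5,0.015,0,-1]]}}

```text
time: 14.23
ee_pos: [0.4919, 0.0187, 0.0677]
eef_rot: [-2.322, -2.114, -0.002]
ft_force: [-0.2, 0.5, -2.5]
opening: 0.0385
```

```bash
python3 ov.py p2 -.07 0 .021 -5.4
```

```text
tcp in slot -0.1395 -0.0001 0.0213
t 14.23 pos [0.4919 0.0187 0.0677] yaw -5.38 zaxis [-3.e-04  2.e-03 -1.e+00] F [-0.2  0.5 -2.5] M [-0.26 -0.    0.05] op 0.0385 q [-0.08  0.57  1.85  0.    0.73  0.01]
turn [-0.0003 -0.0013  0.0002] shift [0.6949 0.0174 0.0048]
```

View pics/p2.png

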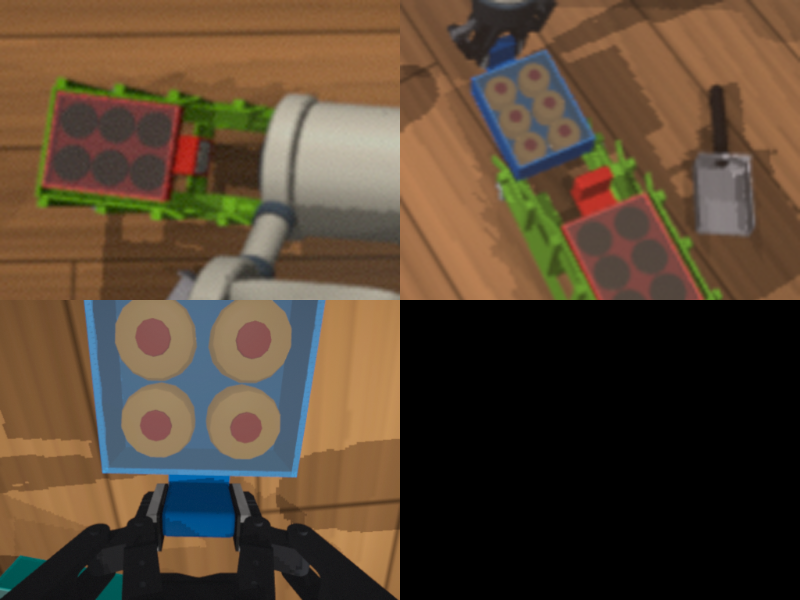

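Request:
{"name": "servo_tool", "arguments": {"deltas": [[0,0,0,0.15,0.003,0,-1],[0,0,0,0.3,0.006,0,-1],[0,0,0,0.45,0.01,0,-1],[0,0,0,0.6,0.014,0,-1],[0,0,0,0.7,0.017,0,-1],[0,0,0,0.7,0.017,0,-1]]}}

```text
time: 14.88
ee_pos: [0.5004, 0.0878, 0.0678]
eef_rot: [-2.323, -2.113, -0.002]
ft_force: [-0.7, -0.6, -2.8]
opening: 0.0383
```

```bash
python3 ov.py p3 -.03 0 .021 -5.4
```

```text
tcp in slot -0.0698 -0.0002 0.0214
t 14.88 pos [0.5004 0.0878 0.0678] yaw -5.41 zaxis [-2.e-04  2.e-03 -1.e+00] F [-0.7 -0.6 -2.8] M [-0.2   0.02  0.03] op 0.0383 q [0.05 0.58 1.81 0.   0.75 0.15]
turn [-0.0002 -0.0013 -0.0001] shift [0.3982 0.0081 0.0048]
```

View pics/p3.png

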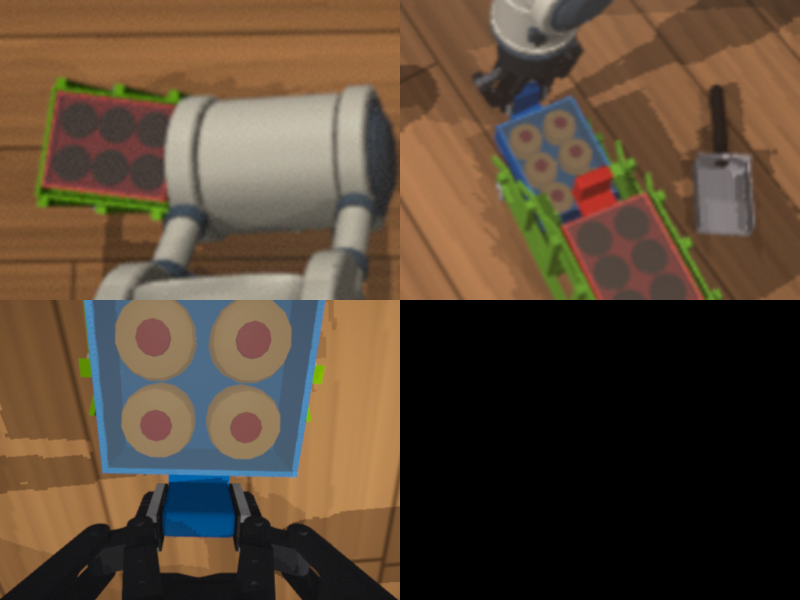

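Request:
{"name": "servo_tool", "arguments": {"deltas": [[0,0,0,0.1,0.003,0,-1],[0,0,0,0.2,0.006,0,-1],[0,0,0,0.3,0.008,0,-1],[0,0,0,0.36,0.008,0,-1],[0,0,0,0.36,0.008,0,-1]]}}

```text
time: 15.45
ee_pos: [0.5044, 0.1236, 0.0678]
eef_rot: [-2.322, -2.114, -0.002]
ft_force: [-0.3, -0.0, -2.3]
opening: 0.0387
```

```bash
python3 ov.py p4 -.028 0 .017 -5.4
```

```text
tcp in slot -0.0339 0.0 0.0214
t 15.45 pos [0.5044 0.1236 0.0678] yaw -5.37 zaxis [-4.0e-04  1.9e-03 -1.0e+00] F [-0.3 -0.  -2.3] M [-0.23 -0.01 -0.04] op 0.0387 q [0.12 0.59 1.78 0.   0.77 0.22]
turn [-0.0004 -0.0012  0.0003] shift [0.0586 0.002  0.0441]
```

View pics/p4_w.png

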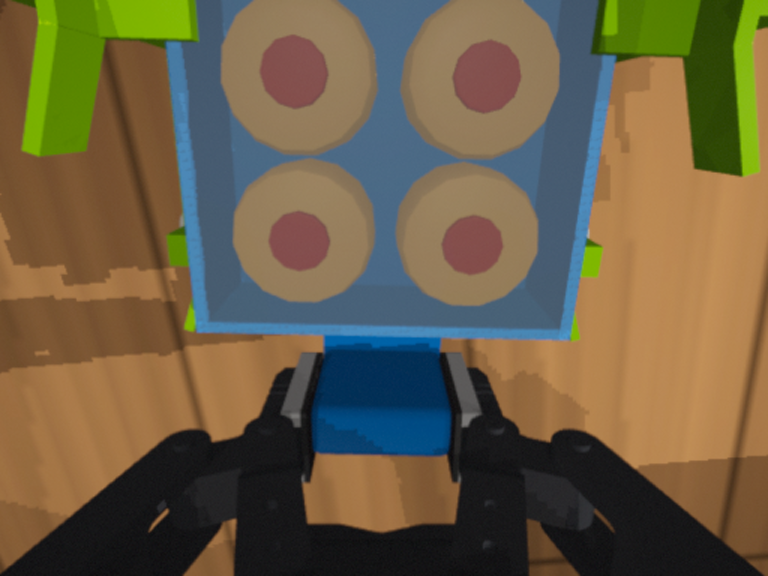

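Request:
{"name": "servo_tool", "arguments": {"deltas": [[0,0,0,0.03,0.002,0.01,-1],[0,0,0,0.05,0.002,0.02,-1],[0,0,0,0.06,0.002,0.03,-1],[0,0,0,0.07,0.002,0.04,-1],[0,0,0,0.07,0.002,0.04,-1]]}}

```text
time: 16.02
ee_pos: [0.5061, 0.128, 0.0654]
eef_rot: [2.323, 2.113, 0.003]
ft_force: [-3.8, -17.5, 35.9]
opening: 0.0388
```

```bash
python3 -c "
from h import *
sinfo(); plan(slot(-.028,0,.016),np.radians(-5.4))"
```

```text
tcp in slot -0.0293 -0.0011 0.019
t 16.02 pos [0.5061 0.128  0.0654] yaw -5.4 zaxis [ 2.e-03  2.e-04 -1.e+00] F [ -3.8 -17.5  35.9] M [-2.24  0.96  0.53] op 0.0388 q [ 0.13  0.6   1.78 -0.    0.77  0.23]
turn [ 0.0013 -0.0003 -0.    ] shift [ 0.0131 -0.0109  0.0301]
```

Request:
{"name": "servo_tool", "arguments": {"deltas": [[0,0,0,0,0,0.005,-1],[0,0,0,0,0,0,0.5],[0,0,0,0,0,0,0.5],[0,0,0,0,0,0,0.5],[0,0,0,0,0,0,0.5],[0,0,0,0,0,0,0.5]]}}

```text
time: 16.52
ee_pos: [0.506, 0.128, 0.0653]
eef_rot: [2.323, 2.114, 0.002]
ft_force: [-0.3, -0.4, -0.4]
opening: 0.0639
```

```bash
python3 ov.py p5 -.028 0 .1 -5.4
```

```text
tcp in slot -0.0293 -0.001 0.0189
t 16.52 pos [0.506  0.128  0.0653] yaw -5.4 zaxis [ 1.7e-03  2.0e-04 -1.0e+00] F [-0.3 -0.4 -0.4] M [ 0.02 -0.01  0.02] op 0.0639 q [ 0.13  0.6   1.78 -0.    0.77  0.23]
turn [ 0.0011 -0.0002 -0.    ] shift [ 0.0133 -0.0084 -0.8114]
```

View pics/p5_w.png

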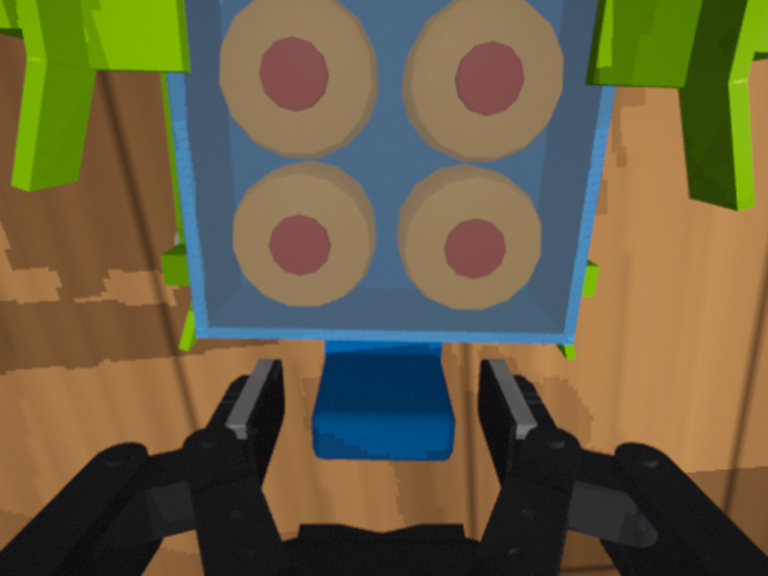

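Request:
{"name": "servo_tool", "arguments": {"deltas": [[0,0,0,0,0,-0.4,0.5],[0,0,0,0,0,-0.8,0.5],[0,0,0,0,0,-1,0.5],[0,0,0,-0.3,0,-1,1],[0,0,0,-0.7,0,-1,1],[0,0,0,-1,0,-1,1],[0,0,0,-1,0,-1,1]]}}

```text
time: 17.25
ee_pos: [0.496, 0.0245, 0.1654]
eef_rot: [2.325, 2.11, 0.001]
ft_force: [0.8, 0.1, 0.5]
opening: 0.0856
```

```bash
python3 ov.py p6 -.028 0 .1 -5.4
python3 - <<'E'
from h import *
plan((0.4505,-.4067,.12),np.radians(-87))
c=optics.calibration('wrist'); im=optics.snapshot('wrist')[:,:,::-1]; im=cv2.resize(im,None,fx=1.5,fy=1.5,interpolation=cv2.INTER_CUBIC)
def L(P,col,cl=True):
    cv2.polylines(im,[(proj(c,[slot(*p) for p in P])*1.5+.25).round().astype(int)],cl,col,1)
dz=.0018
L([(0,-.05,.038+dz),(.13,-.05,.038+dz),(.13,.05,.038+dz),(0,.05,.038+dz)],(0,255,255))
L([(-.036,-.02,.042+dz),(-.02,-.02,.042+dz),(-.02,.02,.042+dz),(-.036,.02,.042+dz)],(0,255,0))
for s in (-1,1):
    L([(0,s*.055,dz),(0,s*.038,dz)],(255,255,255),False); L([(.06,s*.055,.056+dz),(.06,s*.038,.056+dz),(.19,s*.038,.056+dz)],(255,0,255),False)
cv2.imwrite('pics/p6o.png',im)
E
```

```text
tcp in slot -0.1332 -0.0034 0.119
t 17.25 pos [0.496  0.0245 0.1654] yaw -5.54 zaxis [ 1.8e-03 -8.0e-04 -1.0e+00] F [0.8 0.1 0.5] M [ 0.06  0.03 -0.02] op 0.0856 q [-0.07  0.41  1.75 -0.    0.98  0.03]
turn [ 0.0013  0.0004 -0.0016] shift [ 1.0527 -0.0102  0.1897]
t 17.4 pos [0.4964 0.0284 0.1653] yaw -5.46 zaxis [ 1.8e-03  4.0e-04 -1.0e+00] F [ 0.2  0.8 -0.1] M [-0.03 -0.   -0.06] op 0.0853 q [-0.06  0.41  1.75  0.    0.98  0.03]
turn [ 7.000e-04 -1.100e-03  9.487e-01] shift [-4.3753 -0.0439  0.45  ]
```

View pics/p6o.png

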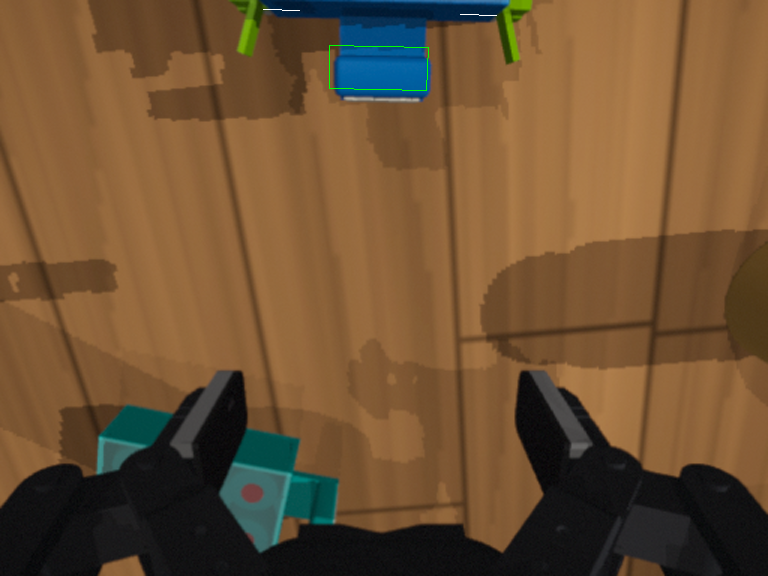

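View pics/p6.png

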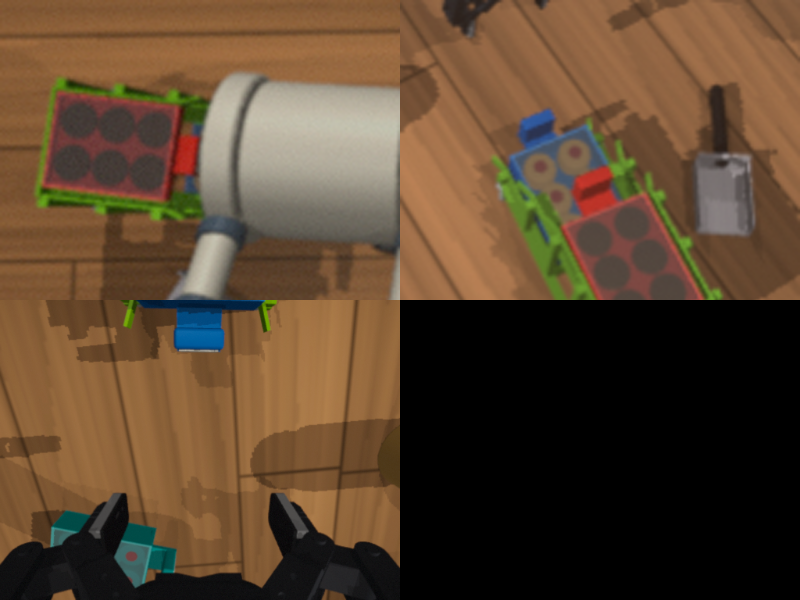

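Request:
{"name": "servo_tool", "arguments": {"deltas": [[0,0,0.08,-0.4,0,0,1],[0,0,0.16,-0.8,0,0,1],[0,0,0.24,-1,0,0,1],[0,0,0.32,-1,0,0,1]]}}

```text
time: 17.78
ee_pos: [0.4873, -0.0729, 0.1651]
eef_rot: [2.764, 1.491, 0.003]
ft_force: [0.8, -0.1, -0.2]
opening: 0.0855
```

Run:
```python
from h import *
plan((0.4505,-.4067,.12),np.radians(-87))
```

```text
t 17.78 pos [ 0.4873 -0.0729  0.1651] yaw -33.3 zaxis [ 2.e-03 -2.e-04 -1.e+00] F [ 0.8 -0.1 -0.2] M [ 0.01  0.   -0.03] op 0.0855 q [-0.27  0.41  1.76  0.    0.98  0.31]
turn [ 0.0008 -0.0011  0.6248] shift [-2.9923  1.5247  0.4512]
```

Request:
{"name": "servo_tool", "arguments": {"deltas": [[0,0,0.08,-0.35,0.18,0,1],[0,0,0.16,-0.7,0.36,0,1],[0,0,0.24,-1,0.5,0.1,1],[0,0,0.32,-1,0.5,0.15,1]]}}

```text
time: 18.12
ee_pos: [0.4747, -0.1879, 0.1497]
eef_rot: [3.04, 0.78, 0.004]
ft_force: [0.2, -0.1, -0.8]
opening: 0.0852
```

Run:
```python
from h import *
plan((0.4505,-.4067,.12),np.radians(-87))
```

```text
t 18.12 pos [ 0.4747 -0.1879  0.1497] yaw -61.22 zaxis [ 0.0032 -0.002  -1.    ] F [ 0.2 -0.1 -0.8] M [-0.02 -0.04  0.01] op 0.0852 q [-0.49  0.45  1.73 -0.    0.96  0.57]
turn [ 0.0019 -0.0017  0.3   ] shift [-1.2658  1.8006  0.3005]
```

Request:
{"name": "servo_tool", "arguments": {"deltas": [[0,0,0.08,-0.25,0.35,0,1],[0,0,0.16,-0.5,0.7,0,1],[0,0,0.24,-0.7,1,0.1,1],[0,0,0.3,-0.7,1,0.15,1]]}}

```text
time: 18.45
ee_pos: [0.4623, -0.3146, 0.1346]
eef_rot: [3.136, 0.069, 0.008]
ft_force: [-1.1, -0.1, 0.1]
opening: 0.0854
```

Run:
```python
from h import *
plan((0.4505,-.4067,.115),np.radians(-87))
```

```text
t 18.45 pos [ 0.4623 -0.3146  0.1346] yaw -87.46 zaxis [ 0.0052 -0.0049 -1.    ] F [-1.1 -0.1  0.1] M [-0.04  0.04 -0.05] op 0.0854 q [-0.7   0.52  1.63 -0.    0.98  0.82]
turn [ 0.0035 -0.0033 -0.0054] shift [-0.1598  0.9134  0.1998]
```

Request:
{"name": "servo_tool", "arguments": {"deltas": [[0,0,-0.005,-0.08,0.4,0.1,1],[0,0,-0.005,-0.15,0.75,0.2,1],[0,0,-0.005,-0.16,0.91,0.2,1],[0,0,-0.005,-0.16,0.91,0.2,1]]}}

```text
time: 18.78
ee_pos: [0.451, -0.4093, 0.1141]
eef_rot: [3.135, 0.079, 0.008]
ft_force: [-0.4, 0.5, -0.3]
opening: 0.0857
```

```bash
python3 chk.py w3 0.5434 -0.4018 3.04 .016 0
python3 - <<'E'
from h import *
im=optics.snapshot('top'); cv2.imwrite('pics/t3s.png',im[:,:,::-1]); im2=im[150:250,50:200,::-1]; im2=cv2.resize(im2,None,fx=5,fy=5,interpolation=cv2.INTER_CUBIC)
c=optics.calibration('top')
def L(P,col,cl=True):
    q=proj(c,[slot(*p) for p in P])-[50,150]; cv2.polylines(im2,[(q*5+2).round().astype(int)],cl,col,1)
dz=.0018
L([(0,-.05,.038+dz),(.05,-.05,.038+dz),(.05,.05,.038+dz),(0,.05,.038+dz)],(0,255,255))
L([(-.036,-.02,.042+dz),(-.02,-.02,.042+dz),(-.02,.02,.042+dz),(-.036,.02,.042+dz)],(0,255,0))
cv2.imwrite('pics/t3.png',im2)
E
```

```text
t 18.78 pos [ 0.451  -0.4093  0.1141] yaw -87.11 zaxis [ 0.0055 -0.0058 -1.    ] F [-0.4  0.5 -0.3] M [ 0.01  0.02 -0.04] op 0.0857 q [-0.84  0.61  1.52  0.    1.    0.69]
turn [-0.0055 -0.0064  2.0927] shift [-0.0082 -0.0315  1.001 ]
```

View pics/w3.png

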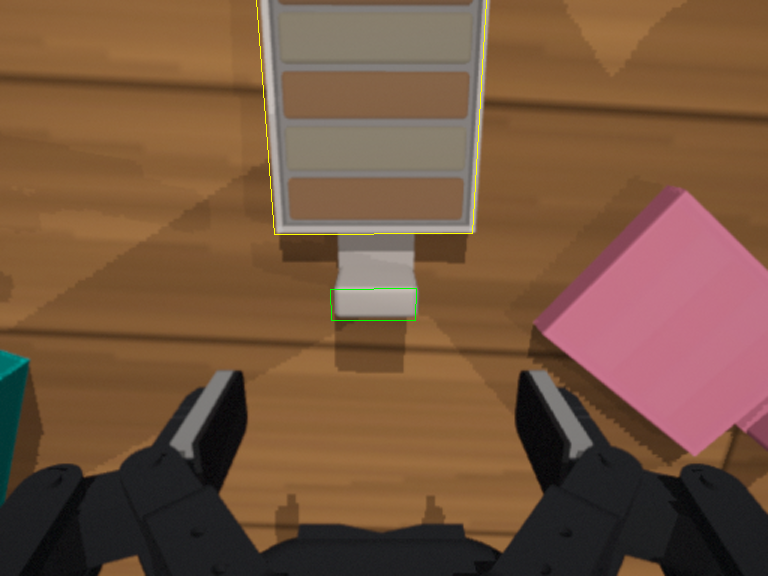

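View pics/t3.png

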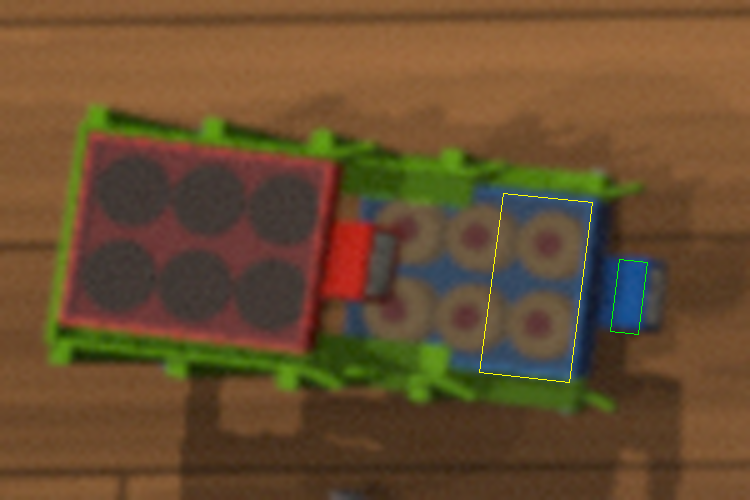

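Run:
```python
from h import *
plan((0.4505,-.4067,.016),np.radians(-87))
```

```text
t 18.88 pos [ 0.451  -0.4058  0.1145] yaw -87.02 zaxis [ 0.0049 -0.0043 -1.    ] F [0.3 0.7 1.1] M [ 0.05  0.01 -0.04] op 0.0852 q [-0.83  0.61  1.53  0.    1.    0.69]
turn [ 0.003  -0.0031 -0.0003] shift [-0.01    0.0038  0.9851]
```

Request:
{"name": "servo_tool", "arguments": {"deltas": [[0.003,-0.003,0,0,0,0.4,1],[0.003,-0.003,0,0,0,0.7,1],[0.003,-0.003,0,-0.01,0.004,0.9,1],[0.003,-0.003,0,-0.01,0.004,0.98,1],[0.003,-0.003,0,-0.01,0.004,0.98,1],[0.003,-0.003,0,-0.01,0.004,0.98,-1],[0.003,-0.003,0,-0.01,0.004,0.98,-1],[0.003,-0.003,0,-0.01,0.004,0.98,-1],[0.003,-0.003,0,-0.01,0.004,0.98,-1],[0.003,-0.003,0,-0.01,0.004,0.98,-1],[0.003,-0.003,0,-0.01,0.004,0.98,-1],[0.003,-0.003,0,-0.01,0.004,0.98,-1]], "force": 80}}

```text
time: 19.88
ee_pos: [0.451, -0.4072, 0.0181]
eef_rot: [3.139, 0.081, 0.003]
ft_force: [-1.1, 3.4, 13.9]
opening: 0.0388
```

Run:
```python
from h import *
plan((0.4505,-.4067,.1),np.radians(-87))
```

```text
t 19.88 pos [ 0.451  -0.4072  0.0181] yaw -87.03 zaxis [ 0.0017 -0.0014 -1.    ] F [-1.1  3.4 13.9] M [ 0.51  0.09 -0.02] op 0.0388 q [-0.83  0.75  1.58  0.    0.81  0.69]
turn [ 0.001  -0.0011 -0.0004] shift [-0.0036 -0.0037 -0.8195]
```

Request:
{"name": "servo_tool", "arguments": {"deltas": [[0,0,0,0,0,-0.2,-1],[0,0,0,0,0,-0.5,-1],[0,0,0,0,0,-0.85,-1],[0,0,-0.08,0,-0.3,-1,-1],[0,0,-0.16,0,-0.6,-1,-1],[0,0,-0.24,0,-0.9,-1,-1],[0,0,-0.32,0,-1,-1,-1],[0,0,-0.32,0,-1,-1,-1]], "force": 100}}

```text
time: 20.55
ee_pos: [0.4451, -0.3046, 0.1186]
eef_rot: [3.027, 0.839, 0.001]
ft_force: [0.8, 0.5, -1.7]
opening: 0.0387
```

Run:
```python
from h import *
plan(slot(-.16,0,.1),np.radians(-6.9))
```

```text
t 20.55 pos [ 0.4451 -0.3046  0.1186] yaw -59.02 zaxis [ 1.2e-03 -7.0e-04 -1.0e+00] F [ 0.8  0.5 -1.7] M [-0.05  0.12 -0.06] op 0.0387 q [-0.71  0.53  1.69  0.    0.92  0.32]
turn [ 9.000e-04 -1.000e-04 -6.064e-01] shift [ 1.9386 -2.3693 -0.2797]
```

Request:
{"name": "servo_tool", "arguments": {"deltas": [[0,0,-0.08,0.2,-0.25,-0.05,-1],[0,0,-0.16,0.4,-0.5,-0.1,-1],[0,0,-0.24,0.6,-0.75,-0.15,-1],[0,0,-0.32,0.8,-1,-0.2,-1],[0,0,-0.36,0.8,-1,-0.28,-1],[0,0,-0.36,0.8,-1,-0.28,-1]]}}

```text
time: 21.05
ee_pos: [0.4633, -0.1773, 0.148]
eef_rot: [2.689, 1.617, 0.003]
ft_force: [0.8, -1.0, -1.3]
opening: 0.0383
```

Run:
```python
from h import *
plan(slot(-.16,0,.1),np.radians(-6.9))
```

```text
t 21.05 pos [ 0.4633 -0.1773  0.148 ] yaw -27.95 zaxis [ 0.0033 -0.0019 -1.    ] F [ 0.8 -1.  -1.3] M [-0.13  0.01 -0.01] op 0.0383 q [-0.49  0.43  1.77 -0.    0.93  0.  ]
turn [ 0.0025  0.0005 -0.245 ] shift [ 1.6737 -0.593   0.0133]
```

Request:
{"name": "servo_tool", "arguments": {"deltas": [[0,0,-0.08,0.3,-0.1,0,-1],[0,0,-0.16,0.6,-0.22,0,-1],[0.002,0,-0.245,0.9,-0.32,0,-1],[0.002,0,-0.245,1,-0.35,0,-1],[0.002,0,-0.245,1,-0.35,0,-1]]}}

```text
time: 21.47
ee_pos: [0.48, -0.0717, 0.1478]
eef_rot: [2.353, 2.079, 0.0]
ft_force: [-0.4, -1.2, -1.5]
opening: 0.0386
```

Run:
```python
from h import *
import pickle
sinfo(); plan(slot(-.16,0,.1),np.radians(-6.9))
c=optics.calibration('wrist'); im=optics.snapshot('wrist'); pickle.dump(c,open('w4.pkl','wb'))
im=cv2.resize(im[:,:,::-1],None,fx=1.5,fy=1.5,interpolation=cv2.INTER_CUBIC); cv2.imwrite('pics/w4.png',im)
```

```text
tcp in slot -0.2307 0.0008 0.1014
t 21.47 pos [ 0.48   -0.0717  0.1478] yaw -7.07 zaxis [ 0.0012 -0.0011 -1.    ] F [-0.4 -1.2 -1.5] M [-0.19 -0.   -0.04] op 0.0386 q [-0.27  0.42  1.79 -0.    0.92 -0.15]
turn [ 0.0009  0.0006 -0.002 ] shift [0.707  0.0061 0.0135]
```

View pics/w4.png

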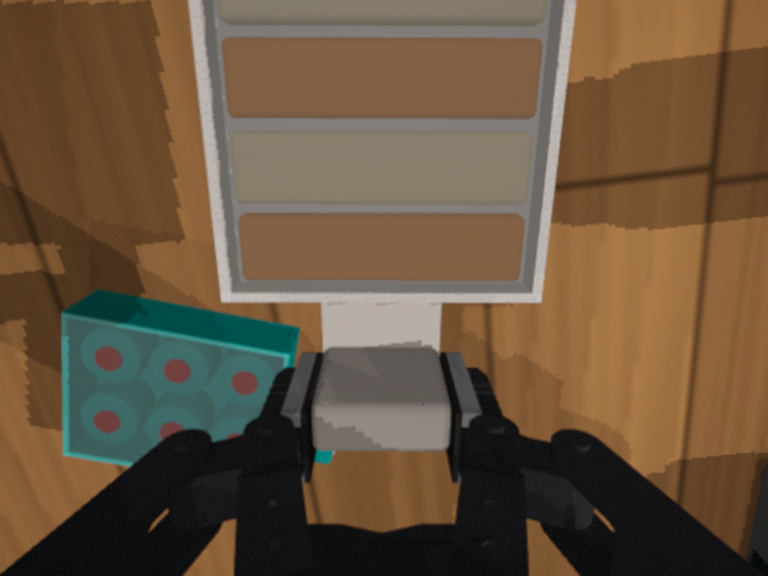

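Request:
{"name": "servo_tool", "arguments": {"deltas": [[0,0,-0.002,0.3,0.003,0.1,-1],[0,0,-0.002,0.6,0.006,0.2,-1],[0,0,-0.002,0.85,0.006,0.214,-1],[0,0,-0.002,0.95,0.006,0.214,-1],[0,0,-0.002,0.95,0.006,0.214,-1]]}}

```text
time: 21.93
ee_pos: [0.4929, 0.0214, 0.1261]
eef_rot: [2.353, 2.079, 0.0]
ft_force: [-0.2, -0.8, -1.5]
opening: 0.0386
```

```bash
python3 ov.py q1 -.05 0 .080 -6.9
```

```text
tcp in slot -0.1367 -0.0008 0.0797
t 21.93 pos [0.4929 0.0214 0.1261] yaw -7.08 zaxis [ 0.0014 -0.0015 -1.    ] F [-0.2 -0.8 -1.5] M [-0.23 -0.01  0.02] op 0.0386 q [-0.08  0.47  1.8  -0.    0.88  0.05]
turn [ 0.0011  0.0009 -0.0021] shift [ 0.867 -0.011 -0.004]
```

View pics/q1.png

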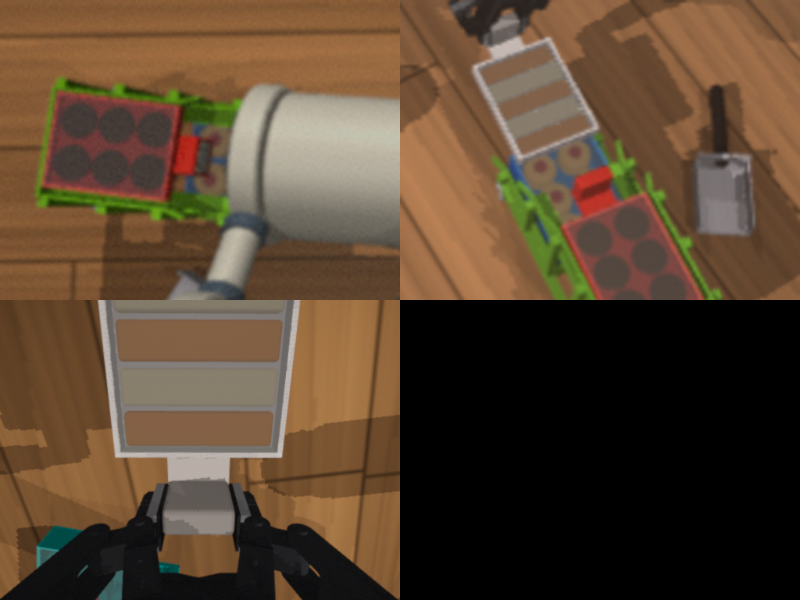

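Request:
{"name": "servo_tool", "arguments": {"deltas": [[0,0,-0.002,0.12,-0.01,0,-1],[0,0,-0.002,0.25,-0.01,0,-1],[0,0,-0.002,0.38,-0.01,0,-1],[0,0,-0.002,0.5,-0.01,0,-1],[0,0,-0.002,0.5,-0.01,0,-1]]}}

```text
time: 22.5
ee_pos: [0.4982, 0.0706, 0.1265]
eef_rot: [2.349, 2.081, 0.001]
ft_force: [-0.5, -0.1, -2.0]
opening: 0.0385
```

```bash
python3 ov.py q2 -.02 0 .080 -6.9
```

```text
tcp in slot -0.0872 -0.0002 0.0801
t 22.5 pos [0.4982 0.0706 0.1265] yaw -6.92 zaxis [ 0.0024 -0.0016 -1.    ] F [-0.5 -0.1 -2. ] M [-0.17  0.04 -0.02] op 0.0385 q [ 0.02  0.48  1.77 -0.    0.89  0.15]
turn [ 0.0017  0.0009 -0.0003] shift [ 6.719e-01 -2.400e-03  2.000e-04]
```

View pics/q2.png

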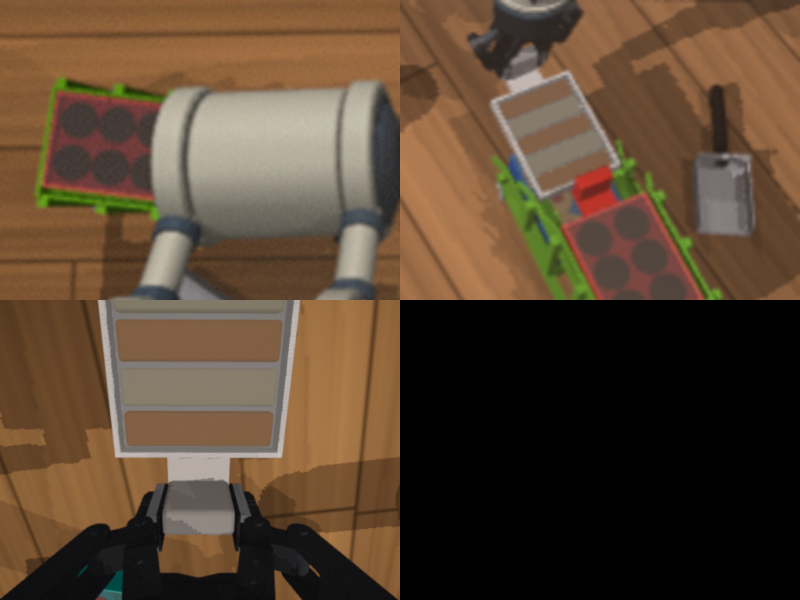

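Request:
{"name": "servo_tool", "arguments": {"deltas": [[0,0,0,0.12,0,0,-1],[0,0,0,0.25,0,0,-1],[0,0,0,0.38,0,0,-1],[0,0,0,0.5,0,0,-1],[0,0,0,0.6,-0.001,0,-1],[0,0,0,0.6,-0.001,0,-1]]}}

```text
time: 23.15
ee_pos: [0.5052, 0.1303, 0.1263]
eef_rot: [2.348, 2.083, 0.001]
ft_force: [-0.1, 0.7, -1.8]
opening: 0.0384
```

```bash
python3 ov.py q3 .026 0 .080 -6.9
```

```text
tcp in slot -0.0271 0.0 0.0799
t 23.15 pos [0.5052 0.1303 0.1263] yaw -6.86 zaxis [ 0.0021 -0.0017 -1.    ] F [-0.1  0.7 -1.8] M [-0.13  0.05  0.  ] op 0.0384 q [ 0.14  0.5   1.73 -0.    0.91  0.26]
turn [0.0015 0.001  0.0005] shift [ 5.314e-01  5.000e-04 -2.100e-03]
```

View pics/q3.png

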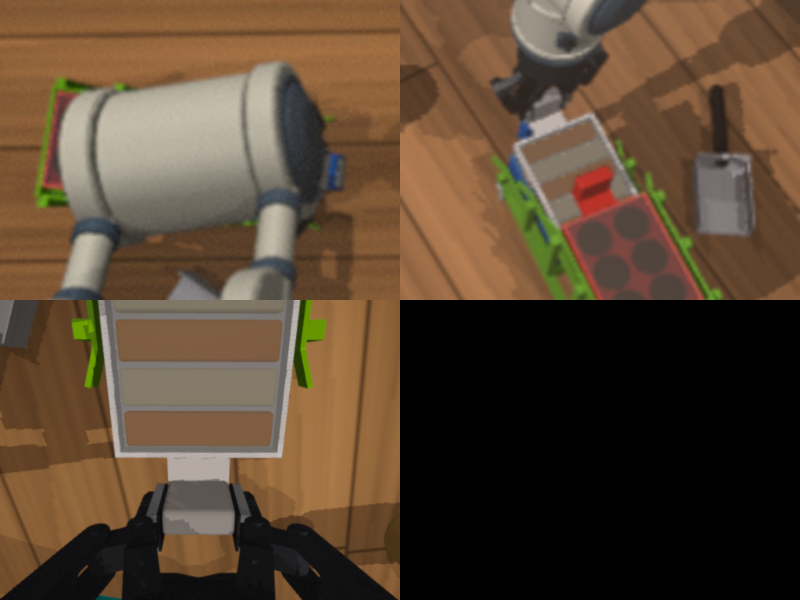

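Request:
{"name": "servo_tool", "arguments": {"deltas": [[0,0,0,0.12,0,0,-1],[0,0,0,0.25,0,0,-1],[0,0,0,0.38,0,0,-1],[0,0,0,0.46,0,0,-1],[0,0,0,0.53,0,0,-1],[0,0,0,0.53,0,0,-1]]}}

```text
time: 23.8
ee_pos: [0.5114, 0.1827, 0.126]
eef_rot: [2.348, 2.084, 0.0]
ft_force: [1.0, 0.2, -1.4]
opening: 0.0384
```

```bash
python3 ov.py q4 .032 0 .076 -6.9
```

```text
tcp in slot 0.0256 0.0002 0.0796
t 23.8 pos [0.5114 0.1827 0.126 ] yaw -6.82 zaxis [ 0.0018 -0.002  -1.    ] F [ 1.   0.2 -1.4] M [-0.12  0.05  0.03] op 0.0384 q [ 0.23  0.52  1.68 -0.    0.94  0.36]
turn [0.0014 0.0012 0.001 ] shift [0.0637 0.0021 0.0364]
```

View pics/q4_w.png

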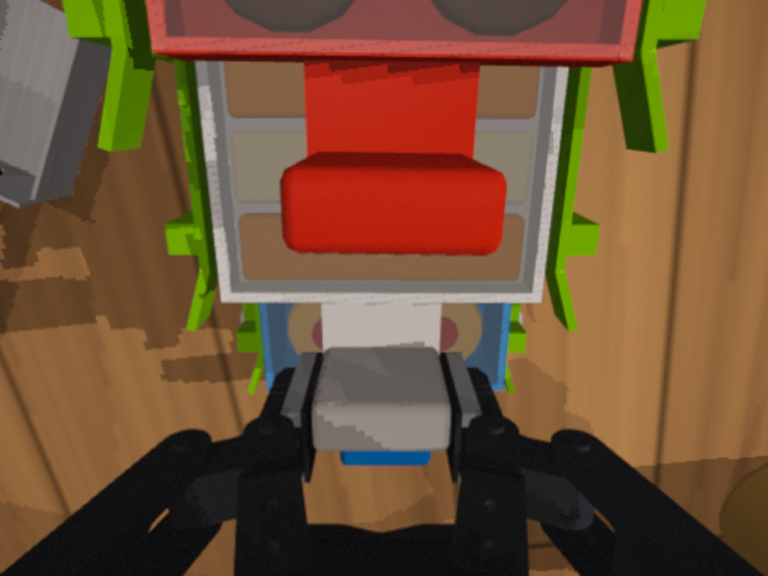

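Request:
{"name": "servo_tool", "arguments": {"deltas": [[0,0,0,0.03,0.002,0.01,-1],[0,0,0,0.045,0.002,0.015,-1],[0,0,0,0.06,0.002,0.02,-1],[0,0,0,0.06,0.002,0.02,-1],[0,0,0,0.06,0.002,0.02,-1]]}}

```text
time: 24.37
ee_pos: [0.512, 0.187, 0.124]
eef_rot: [2.349, 2.082, -0.001]
ft_force: [0.2, 0.7, -1.3]
opening: 0.0384
```

```bash
python3 -c "
from h import *
sinfo(); plan(slot(.032,0,.076),np.radians(-6.9))"
```

```text
tcp in slot 0.03 0.0001 0.0776
t 24.37 pos [0.512 0.187 0.124] yaw -6.88 zaxis [ 0.0013 -0.0023 -1.    ] F [ 0.2  0.7 -1.3] M [ 0.09  0.01 -0.01] op 0.0384 q [ 0.24  0.53  1.67 -0.    0.94  0.36]
turn [0.0011 0.0014 0.0002] shift [0.0199 0.0007 0.016 ]
```

Request:
{"name": "servo_tool", "arguments": {"deltas": [[0,0,0,0.015,0,0,-1],[0,0,0,0.03,0,0.005,-1],[0,0,0,0.04,0,0.01,-1],[0,0,0,0.04,0,0.015,-1],[0,0,0,0.04,0,0.015,-1]]}}

```text
time: 24.78
ee_pos: [0.5124, 0.1895, 0.1234]
eef_rot: [2.347, 2.081, -0.003]
ft_force: [-4.9, -19.2, 21.8]
opening: 0.0386
```

```bash
python3 -c "
from h import *
sinfo(); plan(slot(.032,0,.076),np.radians(-6.9))"
```

```text
tcp in slot 0.0325 -0.0 0.077
t 24.78 pos [0.5124 0.1895 0.1234] yaw -6.87 zaxis [ 0.0014 -0.0046 -1.    ] F [ -4.9 -19.2  21.8] M [-2.63  0.96  0.02] op 0.0386 q [ 0.25  0.53  1.67 -0.01  0.94  0.37]
turn [0.0013 0.0029 0.0003] shift [-0.0049 -0.0004  0.01  ]
```

Request:
{"name": "servo_tool", "arguments": {"deltas": [[0,0,0,0,0,0,-1],[0,0,0,0,0,0,0.5],[0,0,0,0,0,0,0.5],[0,0,0,0,0,0,0.5],[0,0,0,0,0,0,0.5],[0,0,0,0,0,0,0.5]]}}

```text
time: 25.28
ee_pos: [0.5124, 0.1896, 0.1233]
eef_rot: [2.347, 2.082, -0.003]
ft_force: [-0.2, 0.3, -0.5]
opening: 0.0642
```

```bash
python3 ov.py q5 .032 0 .076 -6.9
```

```text
tcp in slot 0.0326 0.0 0.0769
t 25.28 pos [0.5124 0.1896 0.1233] yaw -6.86 zaxis [ 0.0013 -0.0046 -1.    ] F [-0.2  0.3 -0.5] M [-0.01  0.03 -0.02] op 0.0642 q [ 0.25  0.53  1.67 -0.01  0.94  0.37]
turn [0.0013 0.0029 0.0005] shift [-0.0063  0.0001  0.009 ]
```

View pics/q5_w.png

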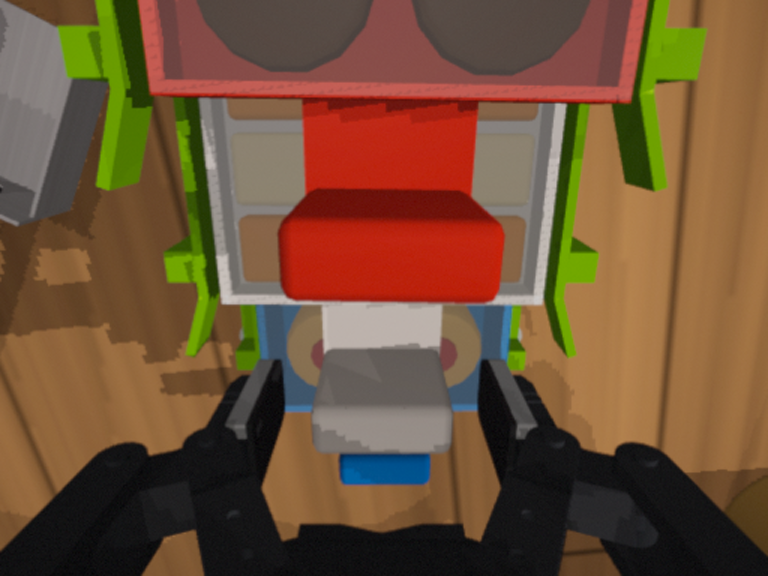

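Request:
{"name": "servo_tool", "arguments": {"deltas": [[0,0,0,0,0,-0.3,0.5],[0,0,0,0,0,-0.7,0.5],[0,0,0,0,0,-1,0.5],[0,0,0,0,0,-1,0.5]]}}

```text
time: 25.77
ee_pos: [0.5148, 0.1907, 0.229]
eef_rot: [2.344, 2.079, 0.009]
ft_force: [0.7, 0.3, 0.2]
opening: 0.0641
```

Request:
{"name": "servo_tool", "arguments": {"deltas": [[0,0,0,0,0,-0.4,0.5],[0,0,0,-0.4,0,-0.8,0.5],[0,0,0,-0.8,0,-1,1],[0,0,0,-1,0,-1,1],[0,0,0,-1,0,-1,1],[0,0,0,-1,0,-1,1]]}}

```text
time: 26.27
ee_pos: [0.502, 0.0903, 0.33]
eef_rot: [2.346, 2.075, 0.011]
ft_force: [-0.4, 0.4, 0.1]
opening: 0.0854
```

Run:
```python
from h import *
sinfo()
c=optics.calibration('wrist'); im=optics.snapshot('wrist')[:,:,::-1]; im=cv2.resize(im,None,fx=1.5,fy=1.5,interpolation=cv2.INTER_CUBIC)
cv2.imwrite('pics/r1.png',im)
def L(P,col,cl=True):
    cv2.polylines(im,[(proj(c,[slot(*p) for p in P])*1.5+.25).round().astype(int)],cl,col,1)
def B(x0,x1,w,z,col): L([(x0,-w,z),(x1,-w,z),(x1,w,z),(x0,w,z)],col)
dz=.0018
B(0,.13,.05,.038+dz,(0,255,255)); B(-.036,-.02,.02,.042+dz,(0,255,0))
B(.06,.19,.05,.056+.016+dz,(0,255,255)); B(.024,.04,.02,.056+.042+dz,(0,255,0))
cv2.imwrite('pics/r1o.png',im)
print(ctrl.read_state()['time'])
```

```text
tcp in slot -0.0672 -0.0016 0.2836
26.3167
```

View pics/r1o.png

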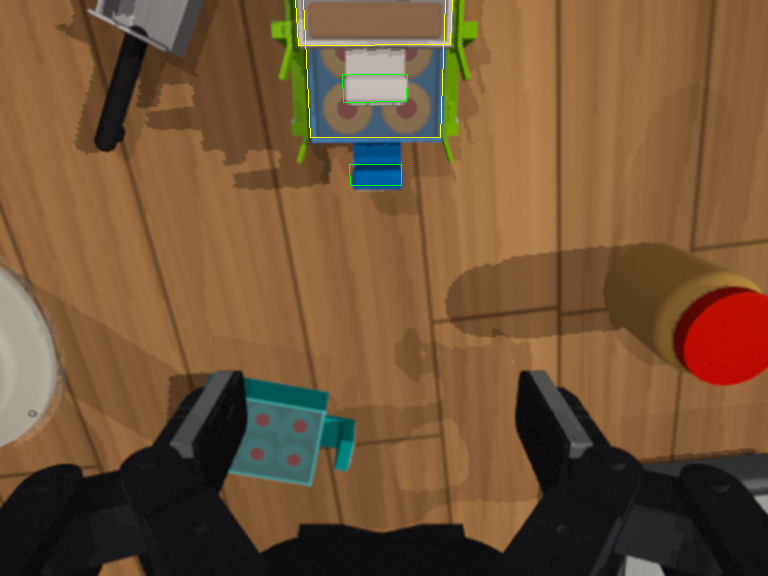

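Request:
{"name": "servo_tool", "arguments": {"deltas": [[0,0,0,0,0,0,-1],[0,0,0,-0.08,0,0.3,-1],[0,0,0,-0.08,0,0.6,-1],[0,0,0,-0.08,0,0.9,-1],[0,0,0,-0.08,0,1,-1],[0,0,0,-0.08,0,1,-1],[0,0,0,-0.08,0,1,-1]], "force": 40}}

```text
time: 26.9
ee_pos: [0.5016, 0.0839, 0.2287]
eef_rot: [2.345, 2.079, 0.007]
ft_force: [0.9, -0.7, 0.3]
opening: 0.0007
```

```bash
python3 -c "
from h import *
sinfo(); plan(slot(-.075,0,.024),np.radians(-6.9))"
```

```text
tcp in slot -0.0736 -0.002 0.1823
t 26.9 pos [0.5016 0.0839 0.2287] yaw -6.88 zaxis [ 0.0082 -0.0023 -1.    ] F [ 0.9 -0.7  0.3] M [0.01 0.   0.  ] op 0.0007 q [ 0.05  0.34  1.65 -0.    1.15  0.17]
turn [0.0056 0.0008 0.0002] shift [-0.0122 -0.0329  1.5832]
```

Request:
{"name": "servo_tool", "arguments": {"deltas": [[0.005,0,0,-0.01,-0.02,0.3,-1],[0.005,0,0,-0.01,-0.02,0.6,-1],[0.005,0,0,-0.01,-0.02,0.9,-1],[0.005,0,0,-0.01,-0.02,0.95,-1],[0.005,0,0,-0.01,-0.02,0.95,-1]]}}

```text
time: 27.32
ee_pos: [0.5, 0.0833, 0.1334]
eef_rot: [2.35, 2.085, -0.003]
ft_force: [0.3, 0.3, 0.4]
opening: 0.0001
```

```bash
python3 -c "
from h import *
sinfo(); plan(slot(-.075,0,.024),np.radians(-6.9))
im=optics.snapshot('wrist')[:,:,::-1]; cv2.imwrite('pics/n1.png',cv2.resize(im,(768,576)))"
```

```text
tcp in slot -0.0744 -0.0005 0.087
t 27.32 pos [0.5    0.0833 0.1334] yaw -6.85 zaxis [-0.0013 -0.0014 -1.    ] F [0.3 0.3 0.4] M [-0.   -0.02 -0.08] op 0.0001 q [ 0.05  0.47  1.75 -0.    0.92  0.17]
turn [-0.0007  0.0011  0.0006] shift [-0.0048 -0.0038  0.6302]
```

View pics/n1.png

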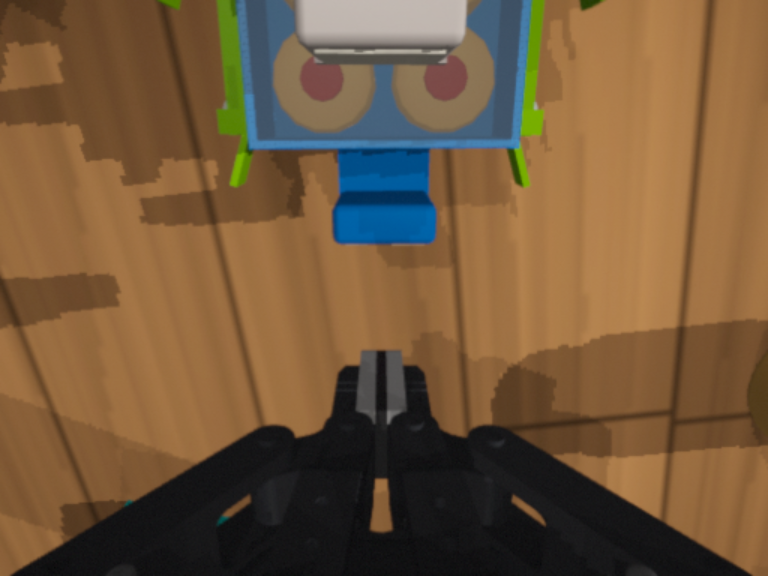

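Clear. Descending behind the blue handle, then a gentle forward nudge.

Request:
{"name": "servo_tool", "arguments": {"deltas": [[0,0,0,0,0,0.3,-1],[0,0,0,0,0,0.55,-1],[0,0,0,0,0,0.63,-1],[0,0,0,0,0,0.63,-1],[0,0,0,0.08,0,0.63,-1],[0,0,0,0.16,0,0.63,-1],[0,0,0,0.2,0,0.63,-1],[0,0,0,0.22,0,0.63,-1],[0,0,0,0.22,0,0.63,-1]]}}

```text
time: 28.12
ee_pos: [0.504, 0.1058, 0.0724]
eef_rot: [2.348, 2.084, 0.001]
ft_force: [0.2, 0.5, 0.2]
opening: 0.0003
```

```bash
python3 -c "
from h import *
sinfo(); plan(slot(-.047,0,.024),np.radians(-6.9))
im=optics.snapshot('wrist')[:,:,::-1]; cv2.imwrite('pics/n2.png',cv2.resize(im,(768,576)))"
```

```text
tcp in slot -0.0516 -0.0017 0.026
t 28.12 pos [0.504  0.1058 0.0724] yaw -6.8 zaxis [ 0.0023 -0.0012 -1.    ] F [0.2 0.5 0.2] M [ 0.03  0.   -0.02] op 0.0003 q [ 0.09  0.58  1.79 -0.    0.77  0.21]
turn [0.0016 0.0006 0.0011] shift [ 0.0461 -0.0167  0.0199]
```

View pics/n2.png

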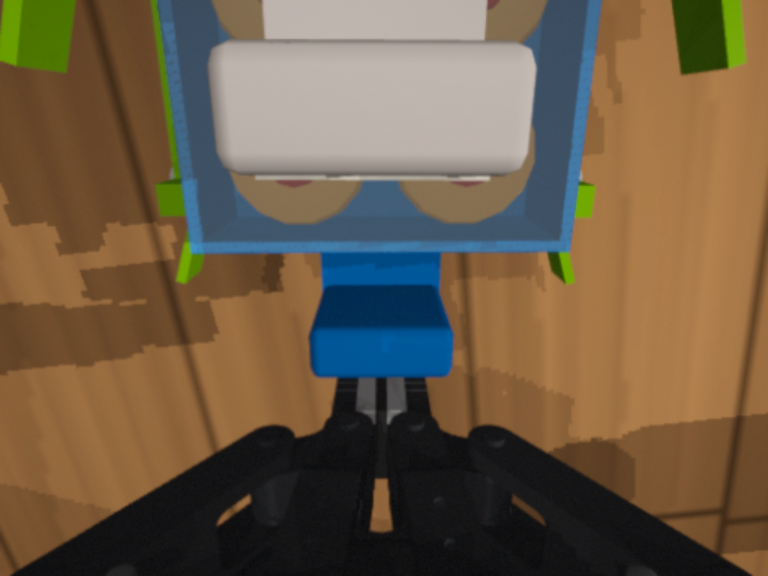

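Request:
{"name": "servo_tool", "arguments": {"deltas": [[0,0,0,0.02,0,0,-1],[0,0,0,0.035,0,0,-1],[0,0,0,0.035,0,0,-1],[0,0,0,0.035,0,0,-1]]}}

```text
time: 28.5
ee_pos: [0.5042, 0.1089, 0.0721]
eef_rot: [2.348, 2.084, 0.001]
ft_force: [0.5, 0.5, -0.7]
opening: -0.0002
```

Request:
{"name": "servo_tool", "arguments": {"deltas": [[0,0,0,0.02,0,0,-1],[0,0,0,0.025,0,0,-1],[0,0,0,0.025,0,0,-1],[0,0,0,0.025,0,0,-1]]}}

```text
time: 28.83
ee_pos: [0.5042, 0.1109, 0.0721]
eef_rot: [2.348, 2.084, -0.001]
ft_force: [-1.7, -7.5, 3.2]
opening: 0.0002
```

```bash
python3 -c "
from h import *
sinfo(); plan(slot(-.047,0,.024),np.radians(-6.9))"
```

```text
tcp in slot -0.0465 -0.0012 0.0257
t 28.83 pos [0.5042 0.1109 0.0721] yaw -6.81 zaxis [ 0.001 -0.002 -1.   ] F [-1.7 -7.5  3.2] M [-1.01  0.31 -0.01] op 0.0002 q [ 0.1   0.58  1.78 -0.    0.78  0.22]
turn [0.0008 0.0012 0.001 ] shift [-0.0053 -0.0123  0.0171]
```

Request:
{"name": "servo_tool", "arguments": {"deltas": [[0,0,0,-0.15,0,0,-1],[0,0,0,-0.3,0,0,-1],[0,0,0,-0.4,0,-0.3,-1],[0,0,0,-0.6,0,-0.7,-1],[0,0,0,-0.9,0,-1,-1],[0,0,0,-1,0,-1,-1]]}}

```text
time: 29.33
ee_pos: [0.494, 0.0097, 0.1769]
eef_rot: [2.344, 2.081, 0.006]
ft_force: [1.5, 1.1, 0.8]
opening: -0.0001
```

Request:
{"name": "servo_tool", "arguments": {"deltas": [[0,0,0,-0.4,0,-0.4,-1],[0,0,0,-0.8,0,-0.8,-1],[0,0,0,-1,0,-1,-1],[0,0,0,-1,0,-1,-1]]}}

```text
time: 29.67
ee_pos: [0.4818, -0.0919, 0.2804]
eef_rot: [2.343, 2.077, 0.008]
ft_force: [0.3, 0.1, -0.1]
opening: 0.0001
```

Request:
{"name": "servo_tool", "arguments": {"deltas": [[0,0,0,-0.4,0,0,-1],[0,0,0,-0.8,0,0,-1],[0,0,0,-1,0,0,-1],[0,0,0,-1,0,0,-1]]}}

```text
time: 30.0
ee_pos: [0.4694, -0.1949, 0.2808]
eef_rot: [2.345, 2.072, 0.007]
ft_force: [-0.3, 0.8, 0.5]
opening: 0.0
```

Run:
```python
from h import *
dz=.0018; outs=[]
for n,(x0,y0) in (('top',(50,150)),('scene',(270,240))):
    c=optics.calibration(n); im=optics.snapshot(n)[y0:y0+115,x0:x0+150,::-1]; im=cv2.resize(im,None,fx=5,fy=5,interpolation=cv2.INTER_CUBIC)
    raw=im.copy()
    def B(xa,xb,w,z,col):
        q=proj(c,[slot(*p) for p in ((xa,-w,z),(xb,-w,z),(xb,w,z),(xa,w,z))])-[x0,y0]; cv2.polylines(im,[(q*5+2).round().astype(int)],True,col,1)
    B(0,.13,.05,.038+dz,(0,255,255)); B(-.036,-.02,.02,.042+dz,(0,255,0))
    B(.06,.19,.05,.056+.016+dz,(255,0,255)); B(.024,.04,.02,.056+.042+dz,(255,255,255))
    cv2.imwrite(f'pics/f_{n}.png',im)
for n in ('top','scene'):
    pass
for q in ["top_tray_middle","scoop_middle","jar_middle"]:
    for n in ('top','scene'): print(q,n,[(r['conf'],np.round(r['location'],4).tolist()) for r in recognise(q,n)][:1])
print(ctrl.read_state()['time'])
```

```text
top_tray_middle top [(0.65, [0.5284, 0.3299, 0.155])]
top_tray_middle scene [(0.67, [0.5337, 0.3329, 0.1509])]
scoop_middle top [(0.6, [0.3334, 0.2888, 0.0082])]
scoop_middle scene [(0.71, [0.3334, 0.2866, 0.0001])]
jar_middle top [(0.81, [0.7572, -0.0305, 0.1259])]
jar_middle scene [(0.8, [0.7786, -0.0043, 0.1178])]
30.4
```

View pics/f_top.png

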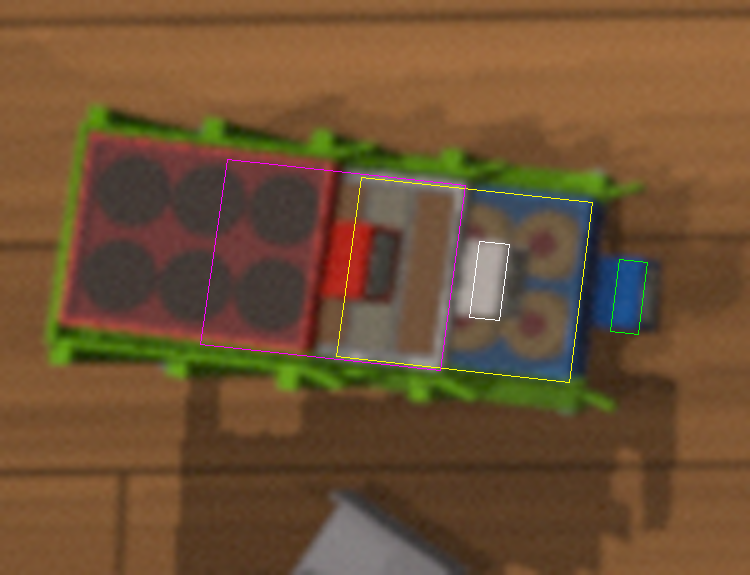

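View pics/f_scene.png

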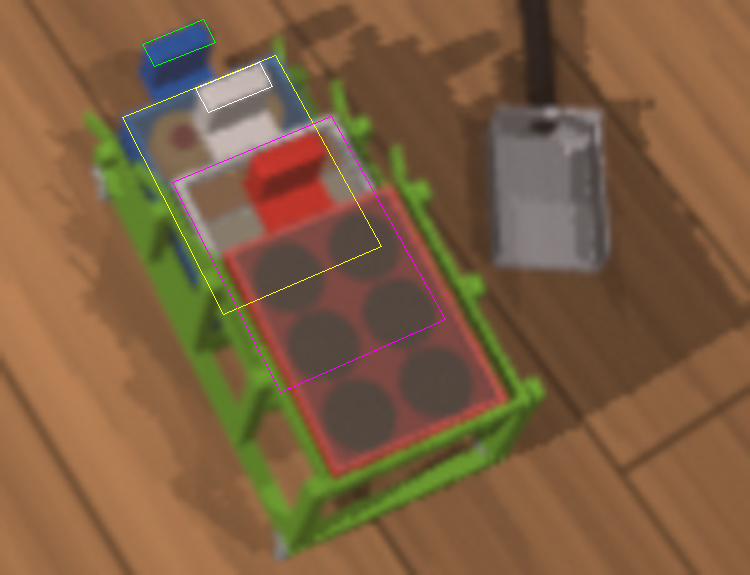

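Both trays match their home outlines to 1–2 mm and sit level. The red tray, scoop and jar are where they were, so I'm handing in.

```bash
python3 -c "
from bench import ctrl
print(ctrl.read_state()['ft_force']); print(ctrl.close_job())"
```

```text
[ 0.05991078  0.60001816 -0.91946135]
the job is handed in; nothing more can be done
None
```

I slid the deep blue tray into the bottom slot and the flat white tray into the middle slot. Both were released up against their end stops. The job was handed in at about 30 s, with no verdict reported.

- **Regrasp:** My first grip on the blue tray ran the last joint to the end of its range, and the gripper tilted about 5°. I set the tray down, turned the gripper by half a turn and gripped it again.
- **Blue tray home:** After release it looked about 3 mm short of home. I nudged it with the closed fingers until it met the stop at 7.5 N.
- **Final position check:** In the top and scene views both trays match their computed home outlines to about 1–2 mm, and they look level. That check relies on my own rack fit, good to about 2 mm. The ledges turned out about 2 mm higher than the fit said, so I used the height felt at contact.
- **Things to leave alone:** The recognised positions of the red tray, jar and scoop changed by no more than about 5 mm, which is within the network's own error. The arm was clear of everything, with under 1 N on the wrist.

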